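# Uncover a stuck lens-case tray and load the steriliser hopper

### The job

Load the steriliser with the lens cases: slide the covered tray, without lifting it, fully home between the lipped rails of the keeper, which hold the tray down while you lift its clinging cover straight off; stand the cover upright on the rubber mat. Then put every lens case that lies loose on the worktop between the keeper and the wall (not the one far off among the bottles in the left corner) into the tray, draw the tray out of the keeper, and tip all the cases from the tray into the hopper. Finally stand the empty tray flat on the worktop, and leave the squeeze bottle and the cotton buds behind the hopper alone.

Things in the scene. Friction and masses are not known exactly. Their poses are not given: they have to be found in the camera images.
- tray: inner tray of bare steel, under the cover at first; origin on its underside, on the middle line 65 mm ahead of the back wall, x to its open front end, z up. Floor 155 (x = -65 to +90 mm) x 132 (y) x 4 mm; it sticks out 20 mm past the side walls as 4 mm thick flanges, to y = +-66 mm, front at x = +90 mm. 0.22 kg empty, friction about 0.6 (0.5 to 0.75)
- tray_mid (a point): on top of the tray's floor, 4 mm above the tray's origin; axes as the tray's. Walls 3 mm, tops 40 mm above the underside: both sides (outer faces y = +-46 mm) and back (outer face x = -65 mm). The front, x = +90 mm, has no wall: cases slide out there once the front is tipped down 40 to 50 degrees. Inside 152 x 86 mm
- tray_grip (a point): the tray's grip plate, upright, 8 mm thick (along tray x), 40 mm wide, from the underside to 76 mm above it; stands outside the cover behind the back wall, its middle plane at x = -101 mm of the tray. The point is on its middle plane 60 mm above the tray's underside; axes as the tray's
- cover: outer cover: metal box upside down over the tray, open below, 167 (x) x 104 (y) x 50 mm, walls 3 mm; its rim stands on the tray's flanges, 3 mm play to the tray's walls. Sprung pads inside cling to the tray walls with 5 to 9 N of friction over the first 24 mm of lift: lifted freely, it takes the tray along. 0.24 kg. Its centre is at x = +12.5 mm of the tray. Origin: centre of its rim plane, x along the tray, z up
- cover_mid (a point): centre of the cover's box, 25 mm above its rim; axes as the cover's
- cover_grip (a point): grip fin on the cover's top: 12 mm thick (along cover y), 70 mm long (along x), rising 33 mm over the cover's top face, from 50 to 83 mm above the cover's rim. The point is 69 mm above the rim, on the fin's middle; axes as the cover's
- keeper: fixed pair of lipped rails of slippery white plastic, 12 mm high. Origin, on the worktop: where the tray's origin lies when home, tray x along keeper x (the way in). Inner faces y = +-70 mm, lips reach in to y = +-58 mm, 7 mm up, over the flanges. Rails x = -40 to +99 mm, mouth flares from x = -40 to -70 mm; stop blocks at x = +91 mm. No floor: the tray slides on the worktop
- hopper: fixed open-topped feed hopper of a small bench steriliser, white box 180 (x) x 170 (y) mm, rim 85 mm above the worktop, mouth 164 x 154 mm with steel sides sloping in to an inner floor about 115 x 105 mm, 20 mm above the worktop. Origin: centre of its underside, z up
- mat: fixed flat rubber mat, 130 (x) x 190 (y) x 4 mm, on the worktop. Origin: centre of its underside. The cover stands here with its centre near the mat's centre
- case_1_mid (a point): lies in the tray, under the cover, at first: contact-lens case, flat bar 36 x 72 x 18 mm with two round screw caps side by side on top (29 mm across, 36 mm apart, the top 8 mm of the height); the point is the middle of the body, 9 mm above its underside; x is along the 36 mm side, y along the 72 mm side, z up
- case_2_mid (a point): lies in the tray, under the cover, at first: contact-lens case, flat bar 36 x 72 x 18 mm with two round screw caps side by side on top (29 mm across, 36 mm apart, the top 8 mm of the height); the point is the middle of the body, 9 mm above its underside; x is along the 36 mm side, y along the 72 mm side, z up
- case_3_mid (a point): two or three of case_3 to case_5 lie loose on the worktop (absent ones have no pose): contact-lens case, flat bar 36 x 72 x 18 mm with two round screw caps side by side on top (29 mm across, 36 mm apart, the top 8 mm of the height); the point is the middle of the body, 9 mm above its underside; x is along the 36 mm side, y along the 72 mm side, z up
- case_4_mid (a point): two or three of case_3 to case_5 lie loose on the worktop (absent ones have no pose): contact-lens case, flat bar 36 x 72 x 18 mm with two round screw caps side by side on top (29 mm across, 36 mm apart, the top 8 mm of the height); the point is the middle of the body, 9 mm above its underside; x is along the 36 mm side, y along the 72 mm side, z up
- case_5_mid (a point): two or three of case_3 to case_5 lie loose on the worktop (absent ones have no pose): contact-lens case, flat bar 36 x 72 x 18 mm with two round screw caps side by side on top (29 mm across, 36 mm apart, the top 8 mm of the height); the point is the middle of the body, 9 mm above its underside; x is along the 36 mm side, y along the 72 mm side, z up
- lens_solution: bystander: squeeze bottle 40 x 62 x 172 mm; origin at its underside
- cotton_buds: bystander: round tub of cotton buds, 77 mm across, 80 mm high; origin at its underside
Things that resemble listed ones, but are neither listed nor needed, are in the scene too. What is shaped like the part that bears case_3_mid but brown or pink is not meant.

How it is judged:
By the outcome, as a careful person would: the job done as asked, in the order asked, and still so for the second after the job is handed in, with the robot touching nothing.
Of case_3, case_4, case_5 only 2 to 3 are there at a start; the rules pass over those that are not, and their reading is None.
At some moment in a run one of case_3, case_4, case_5 may be knocked a few centimetres aside while the robot is not near it.
It also fails if it takes over 210 s, if anything falls off the work surface, if the arm or the gripper's body presses on something with over 40 N, if the wrist force passes 120 N, or if a joint passes its speed limit or range.

### The arm

A 7-joint arm with a two-finger parallel gripper is mounted at the origin on a cart in front of the work surface, level with it; the furniture and walls round the work are solid. World frame = base frame: x ahead of the robot, y to its left, z up, the work surface at z = 0. Lengths are in m, angles in rad, forces in N, time in s.
With the tool pointing down it reaches from about 0.425 to 0.925 m from the base axis. Payload 6.8 kg.
Tool frame: the origin (TCP) lies on the centre line of the jaws, within the pads' length; the fingertips stand 11 mm ahead of it and the grasp point (between the pads) lies 8 mm behind it; z points along the fingers, y is the direction in which the jaws open and shut (so a half turn about z gives the same grasp; the last joint's range is limited). The gripper opens to 85 mm and grips with 20 to 120 N. Pads are 22 mm wide; open, the fingers measure 114 mm over their backs; the gripper's body (76 mm by 85 mm) begins 54 mm behind the grasp point. The pads swing forward as they close: fully open they stand 13 mm farther back than shut.
Start: joints at [1.084, 0.477, 0.022, 1.555, -0.011, 1.109, -0.083], TCP at [0.25, -0.627, 0.207] pointing down, gripper open.
Joint ranges: [-2.96, 2.96], [-0.34, 2.1], [-1.41, 1.46], [0.24, 2.44], [-1.37, 4.51], [0.17, 1.92], [-2.96, 2.96]. Speed limits (rad/s): [2.39, 2.39, 3.14, 3.14, 3.14, 3.14, 3.14].

### API

Orientations are given as a rotation vector (axis times angle).
In Python, from rig import monitor, vision, bot gives the robot as it stands.
- The arm moves only by the tool servo_tool, never from a script. Its argument "motion" is a list that holds one entry, the list of rows, each a list of 7 numbers: the turn, a rotation vector about the world's x, y, z scaled (see below), then the shift along the world's x, y, z scaled (see below), then the gripper's target within -1 to 1 (shut at 1, half-way at 0, fully open at -1). A call has 1 to 20 rows; each row shifts and turns the commanded pose from where the row before left it; what a row does not reach is not made up. The controller multiplies each number of a shift by 0.05 m and each number of a turn by 0.15 rad. A row lasts 1/8 s, in which the tool goes at most 62.5 mm and 10.7 degrees, less where a joint would pass 70% of its speed; a pose out of reach is approached as far as the arm can. A call with a number of a shift or a turn outside -1 to 1 is refused whole. A call with a gripper value outside its range is refused whole. The fingers move at their own pace and stop on an object; "newtons" is the grip in N (left out, the last holds). Time passes only in rows, so rows that do not move let the fingers close. It gives the time, the measured TCP pose, the force and the opening at its end, in the units of the state.
- monitor.get_obs(): the state, without advancing time (a new reading comes with each control period).
- vision.snapshot(name): name is "side" or "top"; returns the picture (384x512x3 uint8, red, green, blue); there is no depth.
- vision.camera_info(name): a dict with "intrinsics" (3x3 intrinsics, pixels), "pose" (4x4, takes a point from camera to world coordinates). Camera axes: x right, y down, z forward; pixel columns grow to the right and rows downward; lengths in m; the calibration is good to about 2 mm. A picture is of the moment at which its call begins. camera_info takes no time and is no camera call.
- bot.close_job(): hands the job in, once; it reports no verdict.
The state is a dict: "clock": time; "joint_pos": joint angles; "joint_vel": joint speeds; "effort": joint torques, N m; "ee_pos": TCP position; "tool_rot": TCP orientation; "force": force on the tool from outside, world axes, zero at the start; "torque": the same for the moment, N m; "grip_width": finger opening in m.
Only numpy, scipy, OpenCV 4.12 (cv2) and the standard library are available. Lean on these libraries where they do the work, as an engineer would, in place of code of your own. Each camera call takes 0.05 s, during which the arm holds its last target.

## Working session

There is one attempt and no reset: what is moved stays moved. The work goes in short steps, Python scripts to look and compute and a tool call to move; the robot and the scene stay as the last step left them, time stands still between calls to the robot, and variables do not carry over. Pictures are saved under pics/ and viewed, and the job is handed in when it is done.

Besides the shell and the picture viewer there is one more tool, called after "Emit:" as name([rows], argument=value, ...), one row to a line, values as JSON. servo_tool: Moves the arm, as the interface text tells. Its arguments: {"type":"object","properties":{"motion":{"type":"array","items":{"type":"array","items":{"type":"array","items":{"type":"number","minimum":-1,"maximum":1}}}},"newtons":{"type":"number"}},"required":["motion"]}

```bash
ls -la; mkdir -p pics
python3 - <<'E'
from rig import monitor, vision, bot
import cv2
print(monitor.get_obs())
for n in("side","top"):
    im=vision.snapshot(n); cv2.imwrite(f"pics/{n}0.png",im[:,:,::-1])
    print(n,vision.camera_info(n))
E
```

```text
total 12
drwxr-xr-x  3 agent agent 4096 Dec  7 03:02 .
drwxr-xr-x 23 root  root  4096 Dec  7 03:02 ..
drwxr-xr-x  2 agent agent 4096 Dec  7 03:02 pics
{'clock': 0.0, 'joint_pos': array([ 1.08389906,  0.47778597,  0.02231702,  1.55648173, -0.01149385,
        1.10927714, -0.08309854]), 'joint_vel': array([ 0.00021059,  0.00047659,  0.0014133 ,  0.00041202, -0.0019056 ,
       -0.00098881,  0.0008063 ]), 'effort': array([-7.90274044e-04, -5.96464348e+01,  1.60737164e+00, -2.81205654e+01,
        1.23586552e-02,  9.30147566e-03, -6.49811852e-06]), 'ee_pos': array([ 0.24937251, -0.62655256,  0.206422  ]), 'tool_rot': array([-3.08366896e+00, -5.91200938e-01,  7.39195756e-04]), 'force': array([-0.13125531, -0.23773186, -0.05011687]), 'torque': array([ 0.05689098, -0.03433809,  0.0088654 ]), 'grip_width': 0.08520251569289172}
side {'intrinsics': array([[429.74744745,   0.        , 254.31327771],
       [  0.        , 429.74744745, 189.62702616],
       [  0.        ,   0.        ,   1.        ]]), 'pose': array([[-0.99829159, -0.04853723,  0.03252749,  0.55938553],
       [-0.05524949,  0.60303931, -0.79579588,  1.33531118],
       [ 0.01901037, -0.79623347, -0.60469072,  0.98373706],
       [ 0.        ,  0.        ,  0.        ,  1.        ]])}
top {'intrinsics': array([[405.48369609,   0.        , 250.38607669],
       [  0.        , 405.48369609, 191.8646701 ],
       [  0.        ,   0.        ,   1.        ]]), 'pose': array([[ 0.46721014, -0.75682362,  0.45709155, -0.20868383],
       [-0.88414365, -0.40119293,  0.23944568, -0.31227797],
       [ 0.00216375, -0.51600604, -0.85658221,  1.6107146 ],
       [ 0.        ,  0.        ,  0.        ,  1.        ]])}
```

View pics/side0.png

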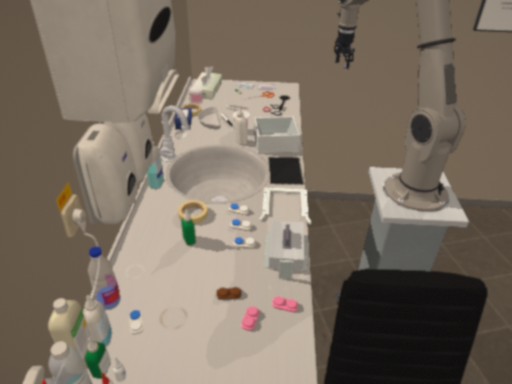

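View pics/top0.png

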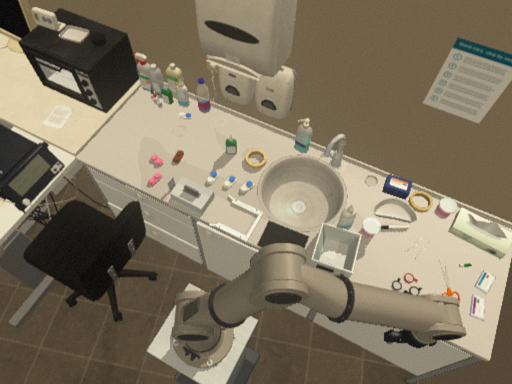

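The tray sits under the cover at side (287,245), with the keeper at (287,205), mat at (285,170) and hopper at (278,135). Three loose cases lie near (240,225). I'll zoom in and measure.

```bash
cat > h.py <<'E'
from rig import monitor, vision, bot
import numpy as np, cv2, os
from scipy.spatial.transform import Rotation as R
CI={n:vision.camera_info(n) for n in("side","top")}
def proj(n,p):
    K=CI[n]["intrinsics"];T=CI[n]["pose"];p=np.atleast_2d(p)
    c=(p-T[:3,3])@T[:3,:3]; u=c@K.T; return u[:,:2]/u[:,2:]
def ray(n,uv):
    K=CI[n]["intrinsics"];T=CI[n]["pose"]
    d=T[:3,:3]@np.linalg.solve(K,np.array([uv[0],uv[1],1.])); return T[:3,3],d/np.linalg.norm(d)
def plane(n,uv,z):
    o,d=ray(n,uv); return o+d*(z-o[2])/d[2]
def tri(a,b):
    o1,d1=ray("side",a);o2,d2=ray("top",b)
    A=np.stack([d1,-d2],1);s=np.linalg.lstsq(A,o2-o1,rcond=None)[0]
    p,q=o1+d1*s[0],o2+d2*s[1];return (p+q)/2,np.linalg.norm(p-q)
def snap(tag):
    r={}
    for n in("side","top"):
        r[n]=vision.snapshot(n); cv2.imwrite(f"pics/{n}{tag}.png",r[n][:,:,::-1])
    return r
def load(n,tag): return cv2.imread(f"pics/{n}{tag}.png")[:,:,::-1].copy()
def crop(n,tag,x0,y0,x1,y1,s,out,pts=None):
    im=cv2.imread(f"pics/{n}{tag}.png")[y0:y1,x0:x1]
    im=cv2.resize(im,None,fx=s,fy=s,interpolation=cv2.INTER_CUBIC)
    for k in range((x0//10+1)*10,x1,10): cv2.putText(im,str(k),(int((k-x0+.5)*s)-8,8),0,.3,(0,0,255),1); cv2.line(im,(int((k-x0+.5)*s),10),(int((k-x0+.5)*s),14),(0,0,255),1)
    for k in range((y0//10+1)*10,y1,10): cv2.putText(im,str(k),(0,int((k-y0+.5)*s)+3),0,.3,(0,0,255),1)
    for p in ([] if pts is None else pts): cv2.circle(im,(int((p[0]-x0+.5)*s),int((p[1]-y0+.5)*s)),2,(0,0,255),-1)
    cv2.imwrite(f"pics/{out}.png",im)
E
python3 - <<'E'
from h import *
crop("side","0",220,110,320,285,3.4,"c1")
crop("side","0",215,180,325,280,6,"c2")
crop("top","0",160,160,280,250,6,"c3")
E
```

```text
(no output)
```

View pics/c2.png

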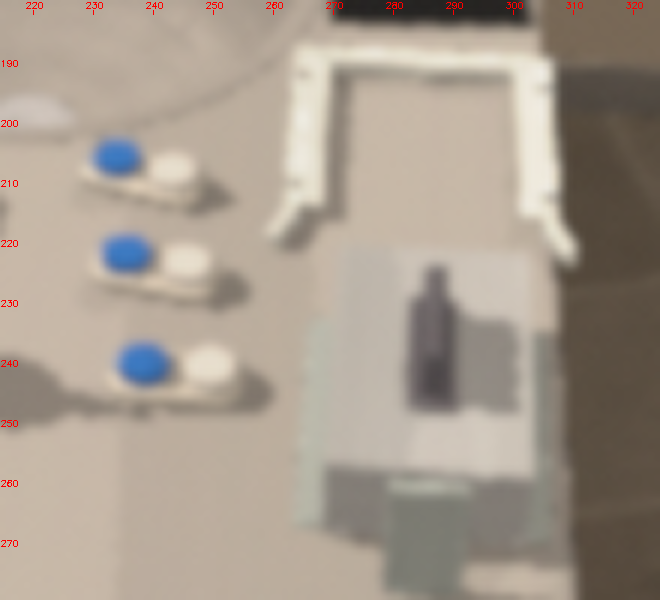

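View pics/c3.png

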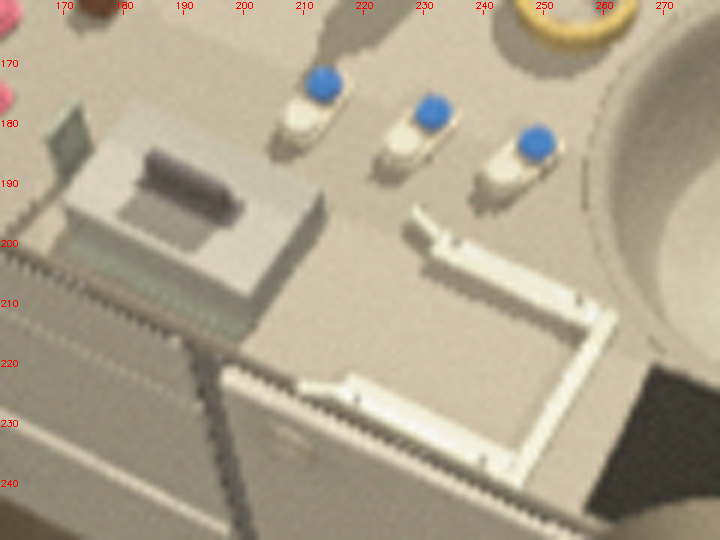

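View pics/c1.png

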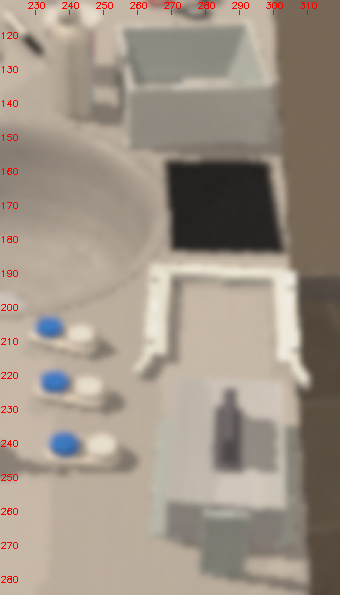

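```bash
python3 - <<'E'
from h import *
def P(n,pts,z,l):
    for uv in pts: print(l,n,uv,np.round(plane(n,uv,z),4))
s=load("side","0").astype(int);t=load("top","0").astype(int)
# row profiles of rails
for r in (196,204,210): print(r,s[r,258:276].mean(1).round().astype(int),s[r,296:312].mean(1).round().astype(int))
P("side",[(264.5,187),(306,189),(270,191),(300,192),(268,213.5),(301,215),(258.5,219),(309.5,223)],.012,"kp")
P("top",[(260.5,212),(245,240),(232,200.5),(218,222),(228,194),(209,223.5)],.012,"kp")
P("side",[(271.5,221),(303,222),(269,257.5),(303,259.5)],.050,"cover")
P("top",[(182,175.5),(213.5,191),(201,208.5),(170,194)],.050,"cover")
for a,b in (((287,224),(184,185)),((286.5,247),(198.5,197))):print("fin",tri(a,b))
P("side",[(287,224),(286,236.5)],.083,"fin");P("top",[(184.5,185),(198.5,193.5)],.083,"fin")
P("side",[(279.5,260),(293,261)],.076,"grip");P("top",[(168,183),(172,177.5)],.076,"grip")
P("side",[(267.5,232),(263.5,268),(307,235),(306,270)],.004,"flange")
P("side",[(234,206),(243.5,208),(235.5,222),(245,223),(238.5,240.5),(249.5,240.5)],.018,"caps")
P("top",[(213.3,173.3),(209.3,179),(231.5,178.3),(226.5,183.5),(248.8,183.8),(243,188)],.018,"caps")
P("side",[(268.5,161.5),(298,161.5),(303.5,250/1.37),(271.5,183.5)],.004,"mat")
P("side",[(256,117.5),(293,118),(301,136),(259,140)],.085,"hop")
E
crop(){ python3 -c "from h import *;crop('$1','0',$2,'$3')"; }; crop top 240,200,380,300,5.6 c4;crop side 230,80,310,200,5 c5
```

```text
196 [172 173 173 173 177 193 214 222 222 220 214 190 152 132 134 151 172 181] [179 178 178 180 196 218 229 230 229 223 198 137  85  73  72  72]
204 [173 172 174 177 193 214 225 229 225 218 199 162 136 133 142 162 177 182] [182 182 180 178 186 207 225 230 231 227 212 166 110  78  71  69]
210 [172 172 173 175 183 192 195 209 218 217 200 160 133 135 152 172 182 183] [182 182 180 175 177 197 221 230 231 232 228 204 141  85  71  71]
kp side (264.5, 187) [0.5742 0.037  0.012 ]
kp side (306, 189) [0.418 0.037 0.012]
kp side (270, 191) [0.5529 0.0602 0.012 ]
kp side (300, 192) [0.4411 0.0574 0.012 ]
kp side (268, 213.5) [0.5564 0.1901 0.012 ]
kp side (301, 215) [0.4415 0.1892 0.012 ]
kp side (258.5, 219) [0.5881 0.2217 0.012 ]
kp side (309.5, 223) [0.4139 0.229  0.012 ]
kp top (260.5, 212) [0.5727 0.0456 0.012 ]
kp top (245, 240) [0.4202 0.0423 0.012 ]
kp top (232, 200.5) [0.5648 0.187  0.012 ]
kp top (218, 222) [0.4406 0.1883 0.012 ]
kp top (228, 194) [0.5862 0.22   0.012 ]
kp top (209, 223.5) [0.4157 0.2195 0.012 ]
cover side (271.5, 221) [0.544  0.2719 0.05  ]
cover side (303, 222) [0.440
[... 1248 characters left out ...]
, 240.5) [0.6118 0.3356 0.018 ]
caps top (213.3, 173.3) [0.6497 0.3352 0.018 ]
caps top (209.3, 179) [0.6133 0.3354 0.018 ]
caps top (231.5, 178.3) [0.6653 0.2456 0.018 ]
caps top (226.5, 183.5) [0.6294 0.2521 0.018 ]
caps top (248.8, 183.8) [0.6764 0.1599 0.018 ]
caps top (243, 188) [0.6437 0.1728 0.018 ]
mat side (268.5, 161.5) [ 0.5643 -0.1506  0.004 ]
mat side (298, 161.5) [ 0.4423 -0.1608  0.004 ]
mat side (303.5, 182.4817518248175) [ 0.4248 -0.015   0.004 ]
mat side (271.5, 183.5) [0.5483 0.0017 0.004 ]
hop side (256, 117.5) [ 0.6295 -0.3768  0.085 ]
hop side (293, 118) [ 0.4653 -0.3871  0.085 ]
hop side (301, 136) [ 0.4346 -0.2309  0.085 ]
hop side (259, 140) [ 0.6072 -0.1833  0.085 ]
```

View pics/c4.png

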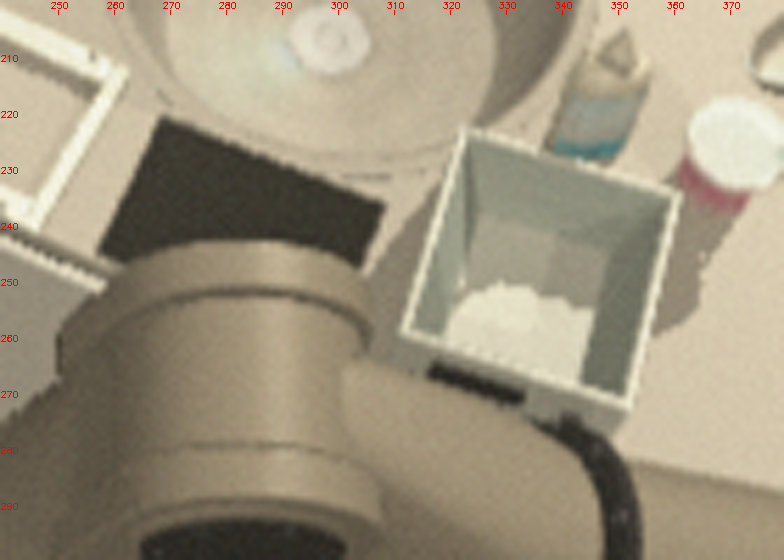

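View pics/c5.png

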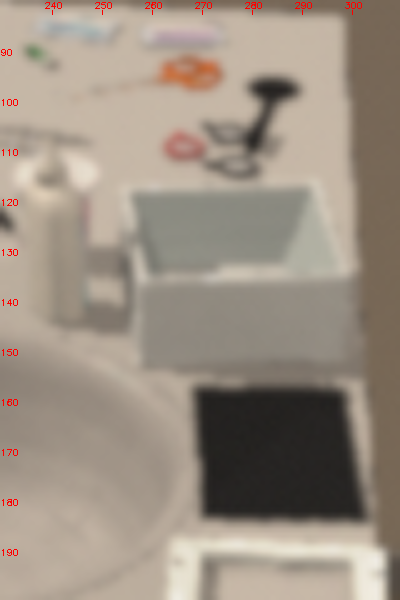

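Emit:
servo_tool([
  [[0, 0, 1, 0.74, 0.65, 0.2, -1], [0, 0, 1, 0.74, 0.65, 0.2, -1], [0, 0, 1, 0.74, 0.65, 0.2, -1], [0, 0, 1, 0.74, 0.65, 0.2, -1], [0, 0, 1, 0.74, 0.65, 0.2, -1], [0, 0, 1, 0.74, 0.65, 0, -1], [0, 0, 1, 0.74, 0.65, 0, -1], [0, 0, 1, 0.74, 0.65, 0, -1], [0, 0, 1, 0.74, 0.65, 0, -1], [0, 0, 1, 0.74, 0.65, 0, -1], [0, 0, 1, 0, 1, 0, -1], [0, 0, 1, 0, 1, 0, -1], [0, 0, 1, 0, 1, 0, 0.4], [0, 0, 1, 0, 1, 0, 0.4], [0, 0, 1, 0, 1, 0, 0.4], [0, 0, 1, 0, 1, 0, 0.4], [0, 0, 1, 0, 1, 0, 0.4], [0, 0, 1, 0, 1, 0, 0.4], [0, 0, 0.3, 0, 1, 0, 0.4], [0, 0, 0, 0, 1, 0, 0.4]],
], newtons=60)

```text
clock: 2.6
ee_pos: [0.6194, 0.1989, 0.2569]
tool_rot: [-0.028, -3.141, 0.001]
force: [-0.2, 0.1, -0.5]
grip_width: 0.0259
```

Run:
```python
from h import *
snap("1")
crop("top","1",240,190,400,310,5,"c6");crop("top","1",150,140,280,260,5.5,"c7")
```

```text
(no output)
```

View pics/c6.png

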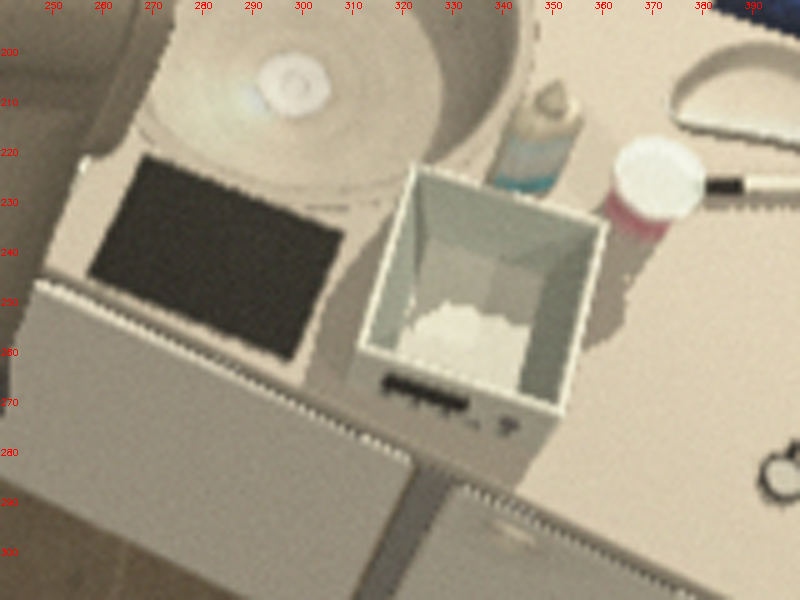

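View pics/c7.png

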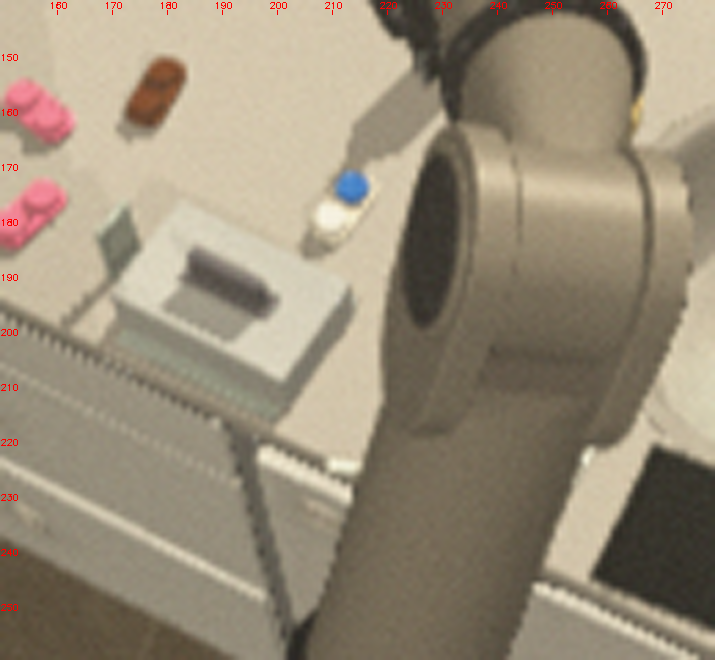

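Run:
```python
from h import *
def C(n,pts,z,l):
    q=np.array([plane(n,uv,z)[:2] for uv in pts]); print(l,n,q.round(3).tolist(),"centre",q.mean(0).round(4))
C("top",[(268,220.5),(308,236),(297.5,261.5),(257,244.5)],.004,"mat")
C("side",[(268,157),(298.5,157),(303,183.5),(270,183.5)],.004,"mat")
C("top",[(322,222),(360.5,235),(351,271.5),(311.5,259)],.085,"hop")
C("side",[(254.5,117.5),(292.5,116.5),(300.5,134),(257,136.5)],.085,"hop")
C("top",[(343,227)],0,"bottle");C("top",[(370,226)],.08,"tub")
# mask centroid of mat
for n in("side","top"):
    im=load(n,"1").astype(int); m=(im.max(2)<75).astype(np.uint8)
    k,l,s,c=cv2.connectedComponentsWithStats(m)
    for i in range(1,k):
        if s[i,4]>300: print(n,s[i],c[i],plane(n,c[i],.004).round(4))
```

```text
mat top [[0.554, -0.002], [0.568, -0.189], [0.44, -0.197], [0.429, -0.011]] centre [ 0.4977 -0.0997]
mat side [[0.567, -0.185], [0.439, -0.195], [0.427, -0.008], [0.554, 0.002]] centre [ 0.4969 -0.0965]
hop top [[0.616, -0.221], [0.635, -0.385], [0.468, -0.406], [0.443, -0.248]] centre [ 0.5402 -0.3149]
hop side [[0.636, -0.376], [0.467, -0.401], [0.436, -0.247], [0.617, -0.211]] centre [ 0.5391 -0.3089]
bottle top [[0.682, -0.307]] centre [ 0.6822 -0.3074]
tub top [[0.695, -0.406]] centre [ 0.6954 -0.4061]
side [149   7  22  35 414] [159.54347826  24.04347826] [ 1.4395 -1.9597  0.004 ]
side [254  35  20  26 417] [263.55155875  47.59952038] [ 0.6372 -1.526   0.004 ]
side [240  98  24  53 604] [251.60596026 117.97019868] [ 0.6567 -0.5244  0.004 ]
side [423 121  32  27 655] [438.72977099 134.17099237] [-0.2136 -0.4451  0.004 ]
side [270 158  32  26 752] [284.9893617  170.34973404] [ 0.4963 -0.0918  0.004 ]
side [  323   226   165   158 16590] [403.66654611 325.14303797] [0.179  0.6144 0.004 ]
top [   0    0  139  112 7099] [76.79912664 53.89012537] [1.0038 1.4653 0.004 ]
top [205  21  54  22 481] [231.06237006  31.67567568] [1.5973 0.7708 0.004 ]
top [454  38  58  28 399] [482.7518797   50.92982456] [ 2.1393 -0.616   0.004 ]
top [   0  125   58   87 2337] [ 20.59991442 164.79460847] [0.2652 1.185  0.004 ]
top [216 128  51  34 339] [235.00884956 143.20648968] [0.8632 0.3369 0.004 ]
top [    0   200   158   128 10088] [ 78.97809278 252.00317209] [0.0448 0.6402 0.004 ]
top [ 258  222   50   40 1127] [282.81898846 240.96450754] [ 0.4957 -0.1022  0.004 ]
top [233 355  27  29 301] [244.67109635 372.05980066] [-0.0397 -0.2034  0.004 ]
```

Emit:
servo_tool([
  [[0, 0, 0, -0.4, 0.9, -0.3, 0.4], [0, 0, 0, -0.4, 0.9, -0.3, 0.4], [0, 0, 0, -0.4, 0.9, -0.4, 0.4], [0, 0, 0, -0.4, 0.9, -0.5, 0.4], [0, 0, 0, -0.4, 0.9, -0.6, 0.4], [0, 0, 0, -0.45, 0.88, -0.6, 0.4], [0, 0, 0, 0, 0, 0, 0.4], [0, 0, 0, 0, 0, 0, 0.4]],
])

```text
clock: 3.7
ee_pos: [0.4976, 0.4661, 0.122]
tool_rot: [-0.028, -3.141, 0.002]
force: [0.3, 0.3, 0.9]
grip_width: 0.0253
```

Run:
```python
from h import *
snap("2")
crop("side","2",230,190,330,290,6,"d1");crop("top","2",130,130,250,230,6,"d2")
```

```text
(no output)
```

View pics/d1.png

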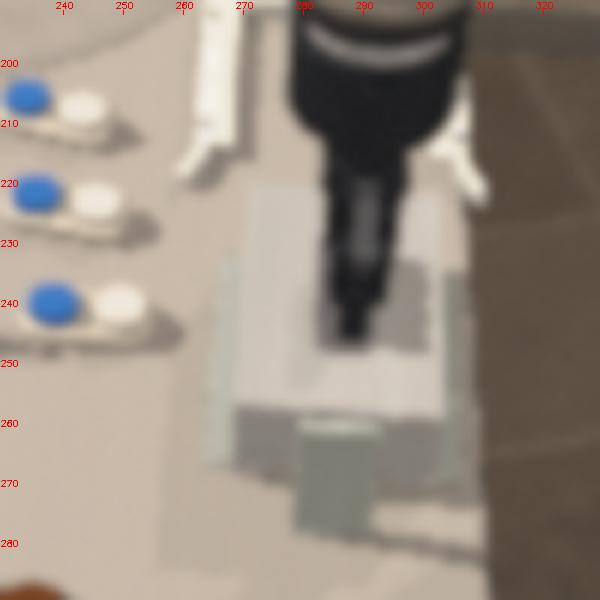

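View pics/d2.png

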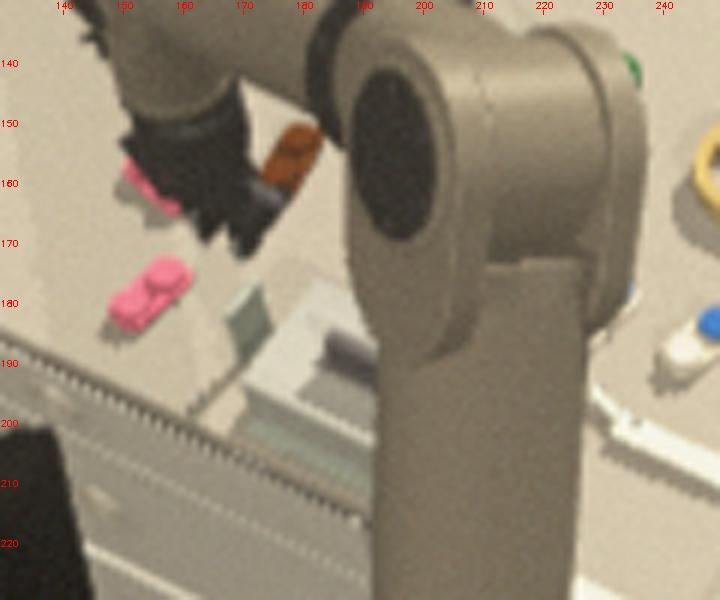

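Run:
```python
from h import *
print(proj("side",[[.4976,.479,.113],[.4976,.494,.113],[.4976,.466,.111]]),proj("top",[[.4976,.479,.113],[.4976,.453,.113],[.4976,.466,.111]]))
print(proj("side",[[.4976,.4661,.076]]),proj("top",[[.4976,.4661,.076]]))
```

```text
[[287.25356725 253.74159946]
 [287.28460195 257.63819764]
 [287.18104924 250.92811289]] [[166.16849564 173.9854558 ]
 [171.08569776 176.28747418]
 [168.69993494 175.38372461]]
[[286.38877407 259.57467992]] [[170.00728578 179.66119306]]
```

Emit:
servo_tool([
  [[0, 0, 0, 0, 0.04, -0.4, 0.4], [0, 0, 0, 0, 0, -0.4, 0.4], [0, 0, 0, 0, 0, -0.4, 0.4], [0, 0, 0, 0, 0, 0, 0.4], [0, 0, 0, 0, 0, 0, 0.4]],
])

```text
clock: 4.42
ee_pos: [0.4971, 0.4692, 0.0625]
tool_rot: [-0.028, -3.141, -0.001]
force: [0.4, 0.1, 0.8]
grip_width: 0.0259
```

Run:
```python
from h import *
snap("3")
crop("side","3",230,190,330,290,6,"d1");crop("top","3",130,130,250,230,6,"d2")
```

```text
(no output)
```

View pics/d1.png

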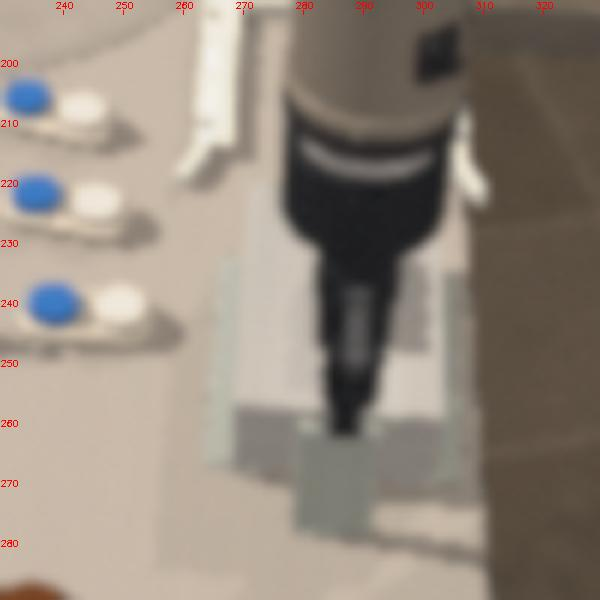

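View pics/d2.png

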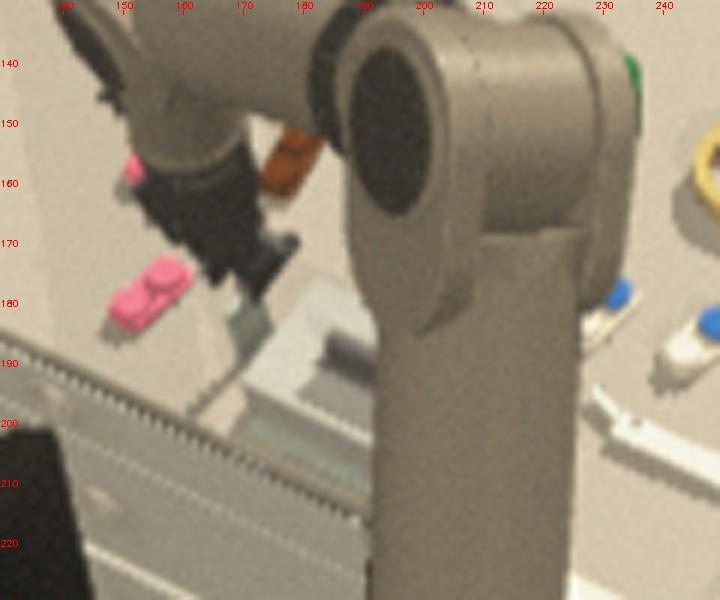

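Run:
```python
from h import *
for uv in((287,262),):
  o,d=ray("side",uv)
  for y in(.457,.47,.482,.49,.497): print(y,(o+d*(y-o[1])/d[1]).round(4))
print(proj("top",[[.497,.456,.05],[.497,.456,.06],[.497,.456,.07],[.497,.456,.08],[.497,.482,.08]]))
```

```text
0.457 [0.4945 0.457  0.0565]
0.47 [0.4955 0.47   0.0702]
0.482 [0.4964 0.482  0.0829]
0.49 [0.497  0.49   0.0914]
0.497 [0.4975 0.497  0.0987]
[[172.75119126 183.73307785]
 [172.39353944 182.55478596]
 [172.0325326  181.3654409 ]
 [171.66812333 180.16488642]
 [166.82633704 177.88587041]]
```

Emit:
servo_tool([
  [[0, 0, 0, 0, 0, 0, 0.6], [0, 0, 0, 0, 0, 0, 1], [0, 0, 0, 0, 0, 0, 1], [0, 0, 0, 0, 0, 0, 1], [0, 0, 0, 0, 0, 0, 1]],
], newtons=40)

```text
clock: 5.15
ee_pos: [0.4971, 0.4688, 0.0624]
tool_rot: [-0.028, -3.141, -0.0]
force: [-0.1, -0.0, -0.4]
grip_width: 0.0001
```

Run:
```python
from h import *
snap("4")
crop("side","4",230,190,330,290,6,"d1");crop("top","4",130,130,250,230,6,"d2")
```

```text
(no output)
```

View pics/d1.png

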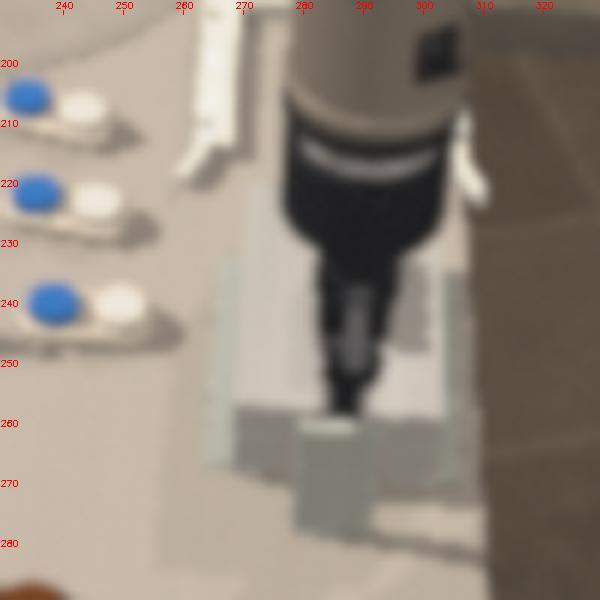

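View pics/d2.png

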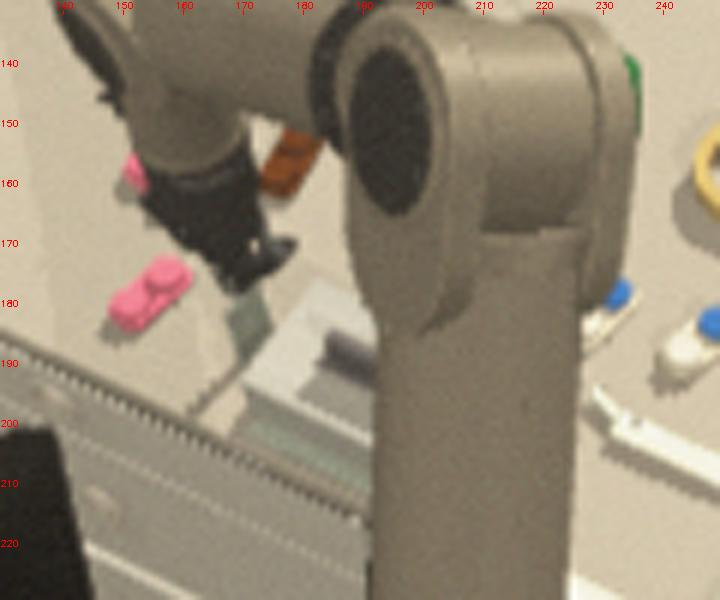

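Emit:
servo_tool([
  [[0, 0, 0, 0, 0, 0, 0.5], [0, 0, 0, 0, 0, 0, 0.5], [0, 0, 0, 0, 0, 0, 0.5], [0, 0, 0, 0, 0, -0.1, 0.5], [0, 0, 0, 0, 0, -0.1, 0.5], [0, 0, 0, 0, 0, 0, 0.5]],
])

```text
clock: 6.0
ee_pos: [0.4968, 0.4684, 0.0516]
tool_rot: [-0.028, -3.141, 0.001]
force: [-0.9, -0.5, -0.7]
grip_width: 0.0208
```

Run:
```python
from h import *
snap("5")
crop("side","5",230,190,330,290,6,"d1");crop("top","5",130,130,250,230,6,"d2")
```

```text
(no output)
```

View pics/d1.png

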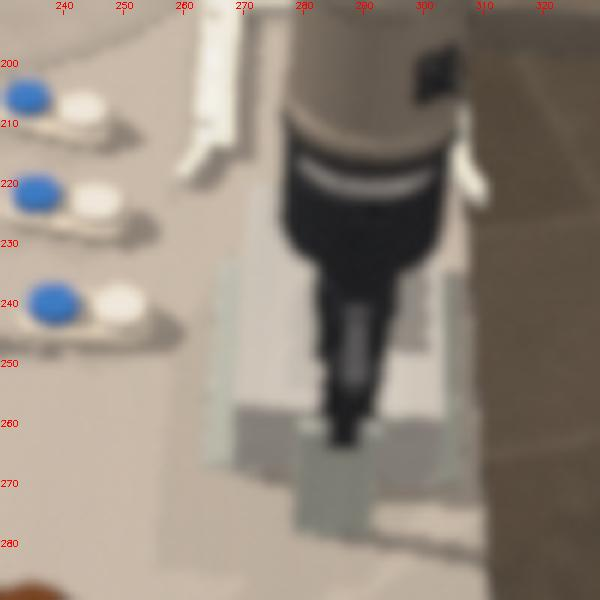

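View pics/d2.png

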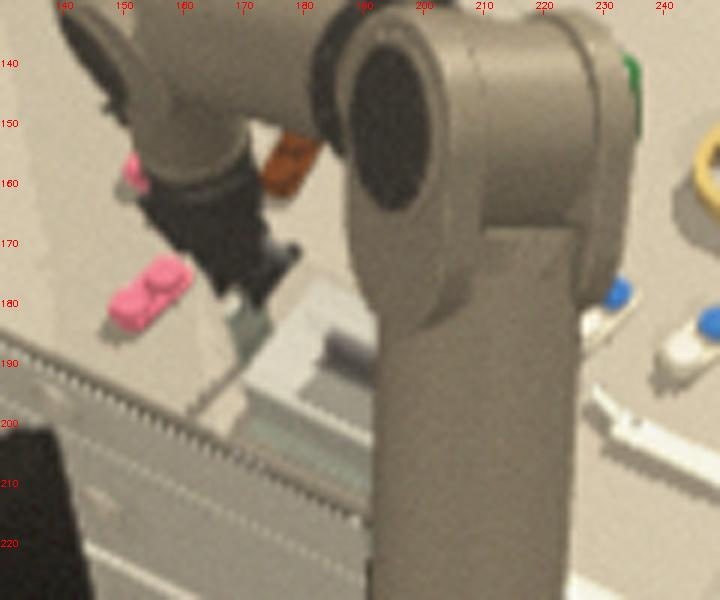

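Emit:
servo_tool([
  [[0, 0, 0, 0, 0, -0.1, 0.5], [0, 0, 0, 0, 0, -0.1, 0.5], [0, 0, 0, 0, 0, 0, 0.5], [0, 0, 0, 0, 0, 0, 0.8], [0, 0, 0, 0, 0, 0, 1], [0, 0, 0, 0, 0, 0, 1], [0, 0, 0, 0, 0, 0, 1]],
])

```text
clock: 6.98
ee_pos: [0.4972, 0.469, 0.0425]
tool_rot: [0.028, 3.141, 0.001]
force: [0.2, 0.7, 0.2]
grip_width: 0.0071
```

Run:
```python
from h import *
snap("6")
crop("side","6",230,190,330,290,6,"d1");crop("top","6",130,130,250,230,6,"d2")
```

```text
(no output)
```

View pics/d1.png

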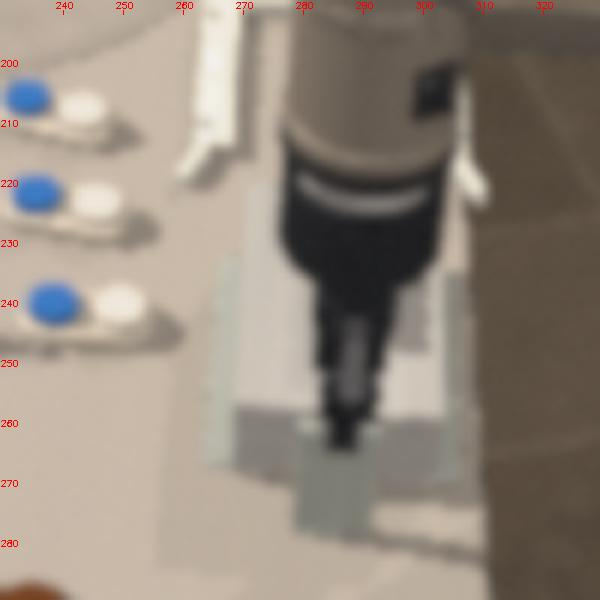

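Emit:
servo_tool([
  [[0, 0, 0, 0, 0, 0, 1], [0, 0, 0, 0, -0.1, 0, 1], [0, 0, 0, 0, -0.2, 0, 1], [0, 0, 0, 0.03, -0.3, 0, 1], [0, 0, 0, 0.03, -0.3, 0, 1], [0, 0, 0, 0, -0.3, 0, 1], [0, 0, 0, 0, -0.3, 0, 1], [0, 0, 0, 0, -0.2, 0, 1], [0, 0, 0, 0, 0, 0, 1]],
], newtons=70)

```text
clock: 8.2
ee_pos: [0.5006, 0.3816, 0.0426]
tool_rot: [0.03, 3.141, -0.005]
force: [-0.3, -2.0, 6.8]
grip_width: 0.0056
```

Run:
```python
from h import *
snap("7")
crop("side","7",230,170,330,270,6,"d1");crop("top","7",150,150,270,250,6,"d2")
```

```text
(no output)
```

View pics/d1.png

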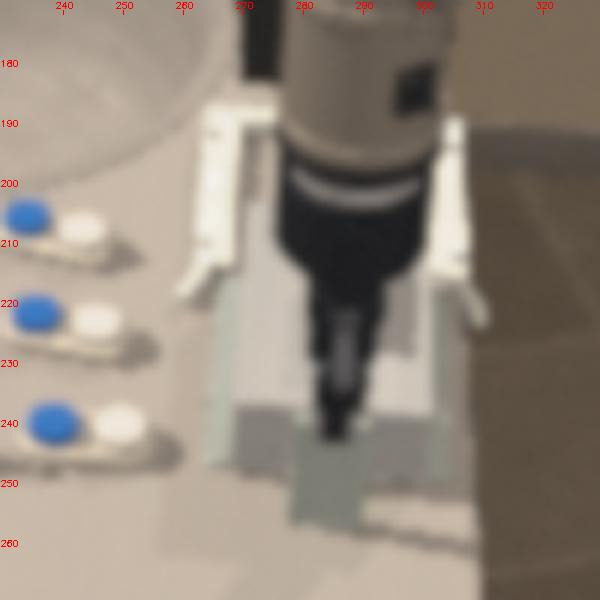

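View pics/d2.png

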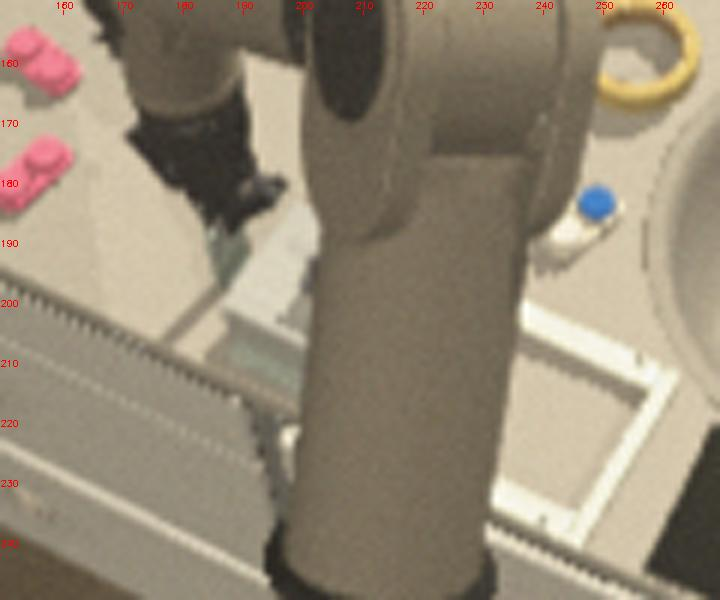

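Emit:
servo_tool([
  [[0, 0, 0, 0, -0.2, 0, 1], [0, 0, 0, 0, -0.2, 0, 1], [0, 0, 0, 0, -0.2, 0, 1], [0, 0, 0, 0, -0.2, 0, 1], [0, 0, 0, 0, -0.2, 0, 1], [0, 0, 0, 0, -0.2, 0, 1], [0, 0, 0, 0, -0.2, 0, 1], [0, 0, 0, 0, -0.2, 0, 1], [0, 0, 0, 0, -0.2, 0, 1], [0, 0, 0, 0, -0.2, 0, 1], [0, 0, 0, 0, 0, 0, 1]],
])

```text
clock: 9.68
ee_pos: [0.5003, 0.2821, 0.0425]
tool_rot: [-0.03, -3.141, 0.002]
force: [0.1, 1.3, 6.0]
grip_width: 0.0059
```

Run:
```python
from h import *
snap("8")
crop("side","8",230,160,330,260,6,"d1")
```

```text
(no output)
```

View pics/d1.png

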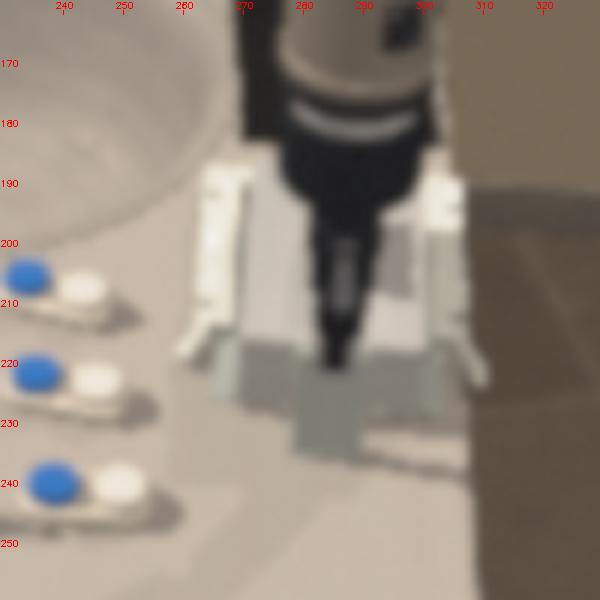

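Emit:
servo_tool([
  [[0, 0, 0, 0, -0.1, 0, 1], [0, 0, 0, 0, -0.1, 0, 1], [0, 0, 0, 0, -0.1, 0, 1], [0, 0, 0, 0, -0.1, 0, 1], [0, 0, 0, 0, -0.1, 0, 1], [0, 0, 0, 0, -0.04, 0, 1], [0, 0, 0, 0, -0.04, 0, 1], [0, 0, 0, 0, 0, 0, 1]],
])

```text
clock: 10.78
ee_pos: [0.5001, 0.2547, 0.0426]
tool_rot: [0.028, 3.141, 0.001]
force: [0.3, 3.7, 5.2]
grip_width: 0.0057
```

Emit:
servo_tool([
  [[0, 0, 0, 0, -0.04, 0, 1], [0, 0, 0, 0, -0.04, 0, 1], [0, 0, 0, 0, 0, 0, 1]],
])

```text
clock: 11.15
ee_pos: [0.5001, 0.2509, 0.0425]
tool_rot: [0.028, 3.141, 0.001]
force: [-0.4, 5.3, 4.9]
grip_width: 0.0055
```

Emit:
servo_tool([
  [[0, 0, 0, 0, -0.04, 0, 1], [0, 0, 0, 0, -0.04, 0, 1], [0, 0, 0, 0, 0, 0, 1]],
])

```text
clock: 11.52
ee_pos: [0.4993, 0.2488, 0.0425]
tool_rot: [-0.025, -3.141, -0.005]
force: [-1.4, 9.3, 3.9]
grip_width: 0.0058
```

Emit:
servo_tool([
  [[0, 0, 0, 0, -0.04, 0, 1], [0, 0, 0, 0, 0, 0, 1], [0, 0, 0, 0, 0, 0, 1]],
])

```text
clock: 11.9
ee_pos: [0.4989, 0.2486, 0.0428]
tool_rot: [-0.023, -3.141, -0.008]
force: [-2.4, 11.7, 2.6]
grip_width: 0.0056
```

Run:
```python
from h import *
snap("9")
crop("side","9",230,150,330,250,6,"d1");crop("top","9",170,160,290,260,6,"d2")
```

```text
(no output)
```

View pics/d1.png

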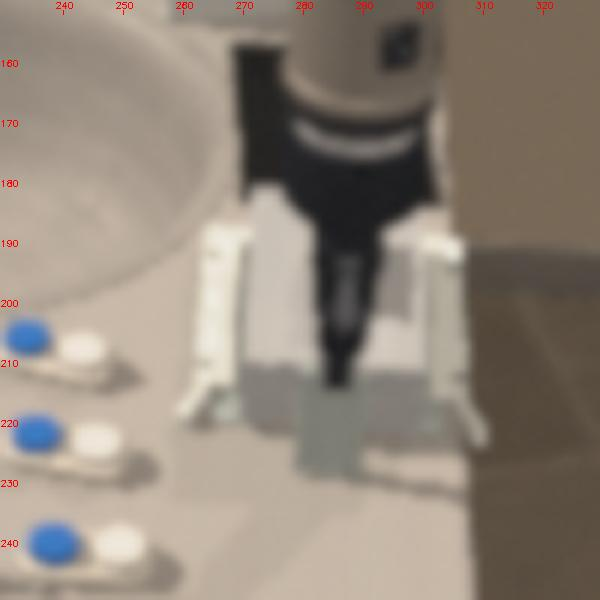

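View pics/d2.png

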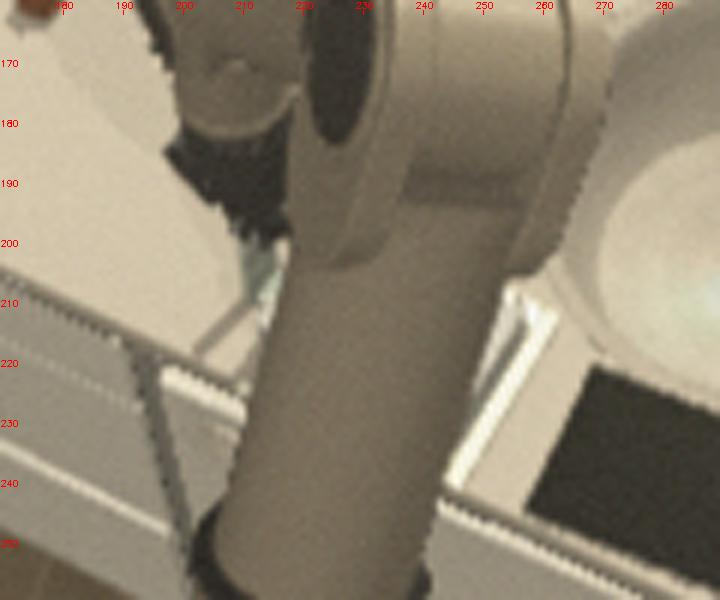

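Emit:
servo_tool([
  [[0, 0, 0, 0, 0.04, 0, 0.6], [0, 0, 0, 0, 0, 0, 0.4], [0, 0, 0, 0, 0, 0, 0.2], [0, 0, 0, 0, 0, 0, 0.2], [0, 0, 0, 0, 0, 0.3, 0], [0, 0, 0, 0, 0, 0.6, 0], [0, 0, -1, 0, 0, 0.8, 0], [0, 0, -1, 0, -0.2, 0.4, 0], [0, 0, -1, 0, -0.4, 0, 0], [0, 0, -1, 0, -0.4, 0, 0], [0, 0, -1, 0, -0.4, 0, 0], [0, 0, -1, 0, -0.4, 0, 0], [0, 0, -1, 0, -0.4, 0, 0], [0, 0, -1, 0, 0, 0, 0], [0, 0, -1, 0, 0, 0, 0], [0, 0, -1, 0, 0, 0, 0], [0, 0, -0.45, 0, 0, 0, 0], [0, 0, 0, 0, 0, 0, 0]],
])

```text
clock: 14.25
ee_pos: [0.5003, 0.1372, 0.1484]
tool_rot: [2.236, 2.206, 0.002]
force: [-0.1, 0.3, -0.1]
grip_width: 0.0425
```

Run:
```python
from h import *
snap("10")
crop("side","10",230,130,330,250,5,"d1");crop("top","10",170,150,290,250,6,"d2")
```

```text
(no output)
```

View pics/d1.png

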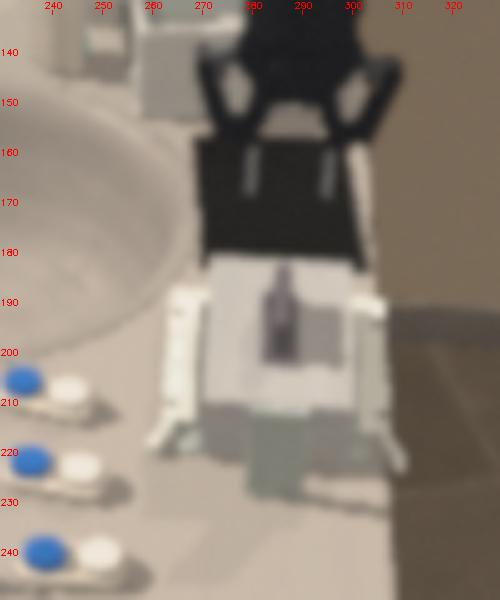

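View pics/d2.png

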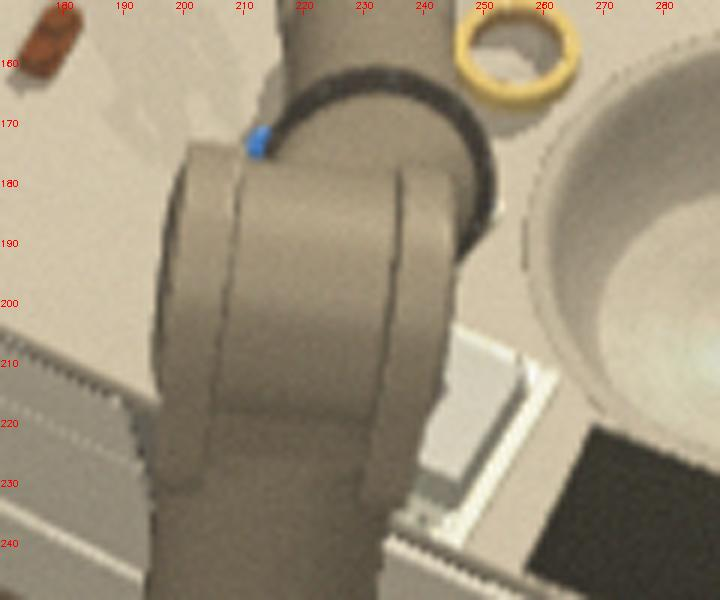

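Run:
```python
from h import *
for z in(.13,.15,.17): print(z,proj("side",[[.5003,.1372,z],[.479,.1372,z],[.521,.1372,z]]).round(1).tolist())
print(plane("side",(286.8,182.5),.083),plane("side",(286,195),.083), proj("side",[[.498,.17,.083],[.498,.1,.083]]))
```

```text
0.13 [[286.2, 178.0], [292.5, 178.3], [280.2, 177.7]]
0.15 [[286.6, 173.2], [292.9, 173.5], [280.5, 172.9]]
0.17 [[287.0, 168.3], [293.3, 168.6], [280.8, 168.0]]
[0.49506703 0.09884879 0.083     ] [0.49815575 0.17153138 0.083     ] [[286.04402999 194.72780324]
 [285.97484893 182.65160977]]
```

Emit:
servo_tool([
  [[0, 0, 0, -0.05, -0.03, -0.4, 0], [0, 0, 0, 0, 0, -0.4, 0.2], [0, 0, 0, 0, 0, -0.4, 0.2], [0, 0, 0, 0, 0, -0.4, 0.2], [0, 0, 0, 0, 0, -0.4, 0.2], [0, 0, 0, 0, 0, -0.1, 0.2], [0, 0, 0, 0, 0, 0, 0.2]],
])

```text
clock: 15.22
ee_pos: [0.4977, 0.1355, 0.0426]
tool_rot: [-2.237, -2.206, -0.0]
force: [0.6, -0.8, -0.2]
grip_width: 0.0345
```

Run:
```python
from h import *
snap("11")
crop("side","11",230,130,330,250,5,"d1")
```

```text
(no output)
```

View pics/d1.png

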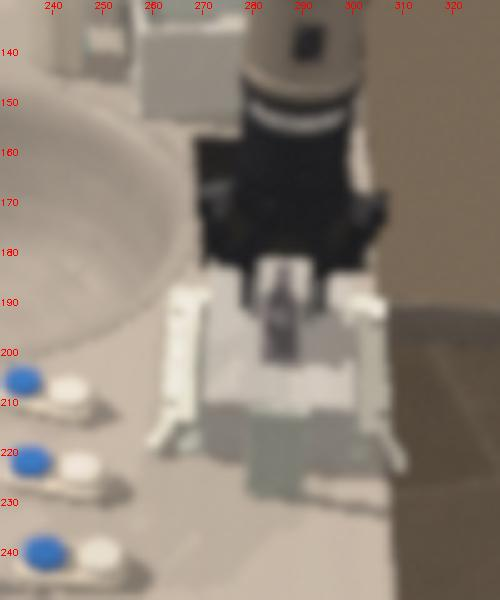

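Emit:
servo_tool([
  [[0, 0, 0, 0, 0, -0.1, 0.3], [0, 0, 0, 0, 0, -0.1, 0.3], [0, 0, 0, 0, 0, -0.1, 0.3], [0, 0, 0, 0, 0, 0, 0.3]],
])

```text
clock: 15.82
ee_pos: [0.4978, 0.1353, 0.0296]
tool_rot: [2.236, 2.204, -0.001]
force: [-8.1, -4.6, 29.2]
grip_width: 0.0297
```

Run:
```python
from h import *
snap("12")
crop("side","12",230,130,330,250,5,"d1")
```

```text
(no output)
```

View pics/d1.png

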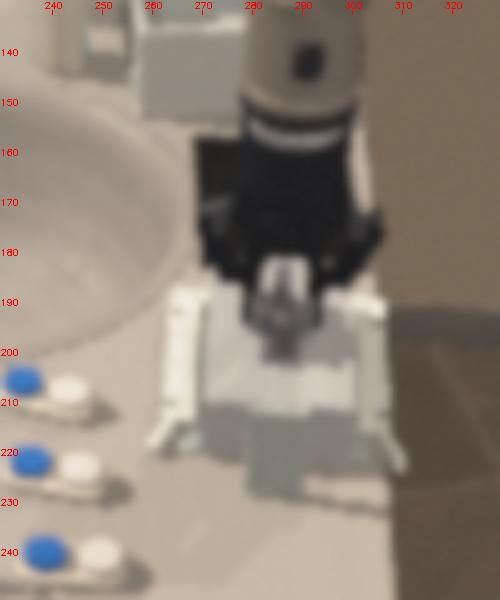

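Emit:
servo_tool([
  [[0, 0, 0, 0, 0, 0.12, 0.3], [0, 0, 0, 0, 0, 0.04, 0.3], [0, 0, 0, 0, 0, 0, 0.6], [0, 0, 0, 0, 0, 0, 0.9], [0, 0, 0, 0, 0, 0, 1], [0, 0, 0, 0, 0, 0, 1], [0, 0, 0, 0, 0, 0, 1]],
], newtons=80)

```text
clock: 16.8
ee_pos: [0.4977, 0.1353, 0.0353]
tool_rot: [2.237, 2.205, 0.0]
force: [0.5, 0.3, -0.2]
grip_width: 0.0109
```

Emit:
servo_tool([
  [[0, 0, 0, 0, 0, 0.1, 1], [0, 0, 0, 0, 0, 0.1, 1], [0, 0, 0, 0, 0, 0.1, 1], [0, 0, 0, 0, 0, 0.1, 1], [0, 0, 0, 0, 0, 0, 1]],
], newtons=100)

```text
clock: 17.42
ee_pos: [0.4976, 0.1352, 0.0558]
tool_rot: [2.238, 2.205, 0.0]
force: [-0.3, 0.9, -6.1]
grip_width: 0.0104
```

Run:
```python
from h import *
snap("13")
crop("side","13",230,130,330,250,5,"d1")
```

```text
(no output)
```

View pics/d1.png

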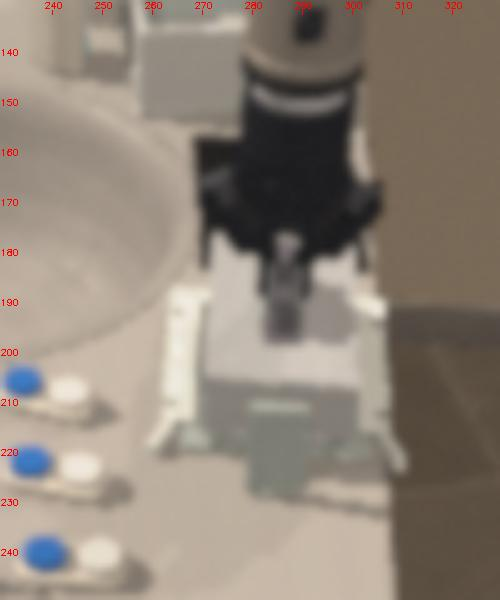

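Emit:
servo_tool([
  [[0, 0, 0, 0, 0, 0.1, 1], [0, 0, 0, 0, 0, 0.1, 1], [0, 0, 0, 0, 0, 0.3, 1], [0, 0, 0, 0, 0, 0.4, 1], [0, 0, 0, 0, 0, 0.5, 1], [0, 0, 0, 0, 0, 0.3, 1], [0, 0, 0, 0, -0.3, 0, 1], [0, 0, 0, 0, -0.6, 0, 1], [0, 0, 0, 0, -0.7, 0, 1], [0, 0, 0, 0, -0.7, 0, 1], [0, 0, 0, 0, -0.7, 0, 1], [0, 0, 0, 0, -0.7, 0, 1], [0, 0, 0, 0, -0.6, 0, 1], [0, 0, 0, 0, -0.34, 0, 1], [0, 0, 0, 0, 0, -0.3, 1], [0, 0, 0, 0, 0, -0.6, 1], [0, 0, 0, 0, 0, -0.5, 1], [0, 0, 0, 0, 0, 0, 1]],
])

```text
clock: 19.77
ee_pos: [0.4954, -0.0947, 0.068]
tool_rot: [-2.231, -2.205, 0.004]
force: [0.0, 0.5, -3.1]
grip_width: 0.0103
```

Run:
```python
from h import *
snap("14")
crop("side","14",230,110,330,230,5,"d1");crop("top","14",170,150,290,250,6,"d2")
```

```text
(no output)
```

View pics/d1.png

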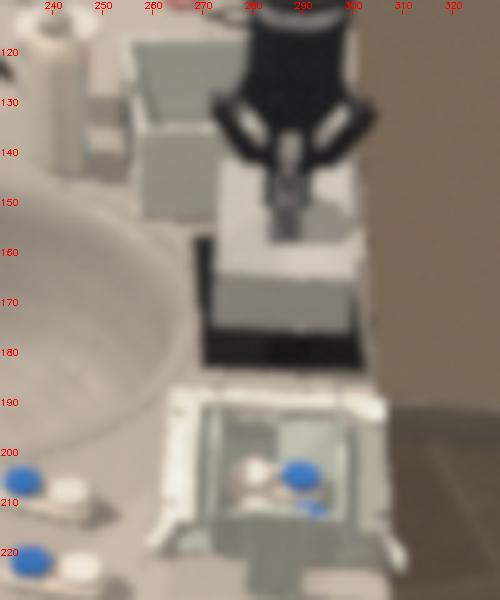

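View pics/d2.png

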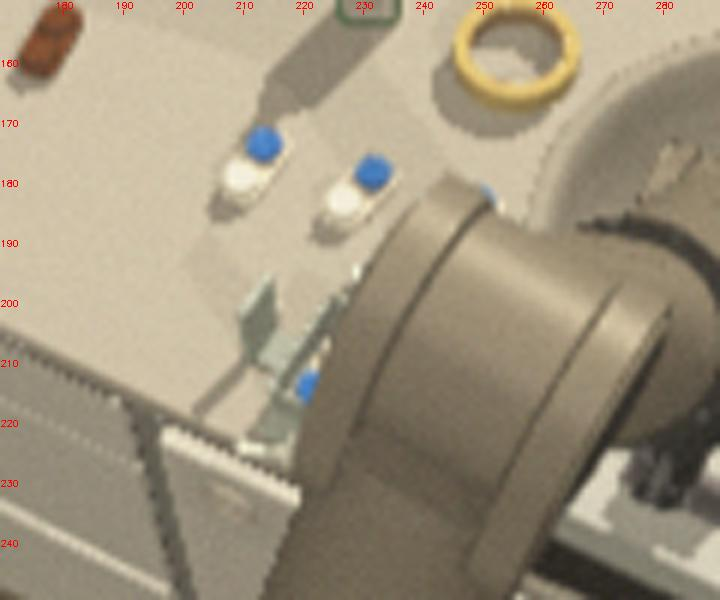

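Emit:
servo_tool([
  [[0, 0, 0, 0.03, -0.06, -0.2, 1], [0, 0, 0, 0, 0, -0.2, 1], [0, 0, 0, 0, 0, -0.14, 1], [0, 0, 0, 0, 0, -0.06, 1], [0, 0, 0, 0, 0, -0.04, 1], [0, 0, 0, 0, 0, 0, 1]],
])

```text
clock: 20.62
ee_pos: [0.4992, -0.0997, 0.0384]
tool_rot: [2.237, 2.205, 0.0]
force: [-0.8, 0.3, -2.5]
grip_width: 0.0102
```

Emit:
servo_tool([
  [[0, 0, 0, 0, 0, -0.04, 1], [0, 0, 0, 0, 0, 0, 1], [0, 0, 0, 0, 0, 0, 1]],
])

```text
clock: 21.0
ee_pos: [0.4992, -0.0997, 0.0365]
tool_rot: [2.237, 2.205, 0.0]
force: [0.1, 0.2, -1.7]
grip_width: 0.0106
```

Emit:
servo_tool([
  [[0, 0, 0, 0, 0, -0.03, 1], [0, 0, 0, 0, 0, 0, 1]],
])

```text
clock: 21.25
ee_pos: [0.4994, -0.0997, 0.0353]
tool_rot: [2.237, 2.205, 0.0]
force: [0.3, -0.2, 3.8]
grip_width: 0.01
```

Emit:
servo_tool([
  [[0, 0, 0, 0, 0, 0, 0.8], [0, 0, 0, 0, 0, 0, 0.5], [0, 0, 0, 0, 0, 0, 0.2], [0, 0, 0, 0, 0, 0, 0.1], [0, 0, 0, 0, 0, 0.3, 0], [0, 0, 0, 0, 0, 0.7, 0], [0, 0, 0, 0, 0, 1, -0.5], [0, 0, 1, 0.26, 0.5, 0.5, -1], [0, 0, 1, 0.26, 0.9, 0, -1], [0, 0, 1, 0.26, 0.9, 0, -1], [0, 0, 1, 0.26, 0.9, 0, -1], [0, 0, 1, 0.26, 0.9, 0, -1], [0, 0, 1, 0.26, 0.9, 0, -1], [0, 0, 1, 0.26, 0.9, 0, -1], [0, 0, 1, 0.26, 0.9, 0, -1], [0, 0, 1, 0.26, 0.9, 0, -1], [0, 0, 1, 0.26, 0.9, 0, -1], [0, 0, 0.45, 0, 0.1, 0, -1], [0, 0, 0, 0, 0, 0, -1]],
])

```text
clock: 23.62
ee_pos: [0.6289, 0.336, 0.1605]
tool_rot: [-0.027, -3.141, -0.001]
force: [0.1, -0.3, -0.0]
grip_width: 0.0852
```

Run:
```python
from h import *
print(monitor.get_obs()["ee_pos"])
print("greenbottle",plane("side",(189,243),0),plane("top",(231,153),0),"ring",plane("side",(208,212),0))
snap("15")
crop("side","15",170,110,330,260,4,"d1");crop("top","15",170,130,290,250,5,"d2")
```

```text
[0.62888    0.33601949 0.16049733]
greenbottle [ 8.07551995e-01  3.43170806e-01 -1.11022302e-16] [0.8035536  0.32657791 0.        ] ring [0.76819335 0.18424403 0.        ]
```

View pics/d1.png

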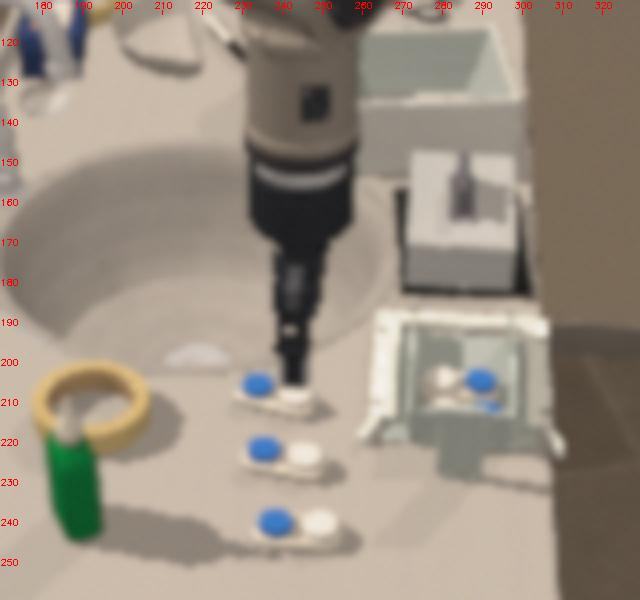

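View pics/d2.png

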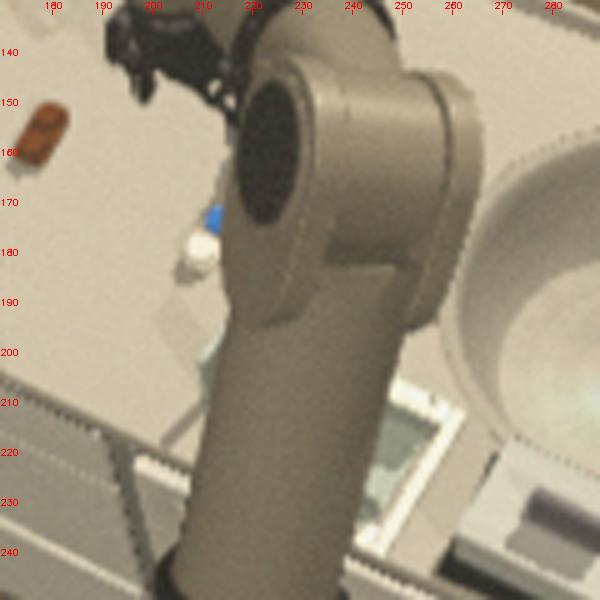

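Run:
```python
from h import *
for uv in((280.5,204),(289.8,204.5),(291,210)): print(plane("side",uv,.022).round(4))
crop("side","15",255,180,320,235,10,"d3")
im=load("side","15"); hsv=cv2.cvtColor(im,cv2.COLOR_RGB2HSV)
m=cv2.inRange(hsv,(100,120,80),(125,255,255)); k,l,s,c=cv2.connectedComponentsWithStats(m)
for i in range(1,k):
    if s[i,4]>8: print(s[i],c[i].round(2),plane("side",c[i],.018).round(4))
```

```text
[0.5137 0.1464 0.022 ]
[0.4807 0.1466 0.022 ]
[0.4768 0.1768 0.022 ]
[287 203   6   5  22] [289.64 204.68] [0.481  0.1428 0.018 ]
[232 204   5   4  18] [234.   205.67] [0.6778 0.1638 0.018 ]
[233 220   6   5  25] [235.56 221.92] [0.6645 0.2495 0.018 ]
[236 238   6   5  28] [238.5  240.14] [0.6472 0.3366 0.018 ]
[ 89 247  12  10  91] [ 94.73 251.55] [1.0861 0.4202 0.018 ]
[131 311   8   8  50] [134.56 314.26] [0.9001 0.6399 0.018 ]
```

View pics/d3.png

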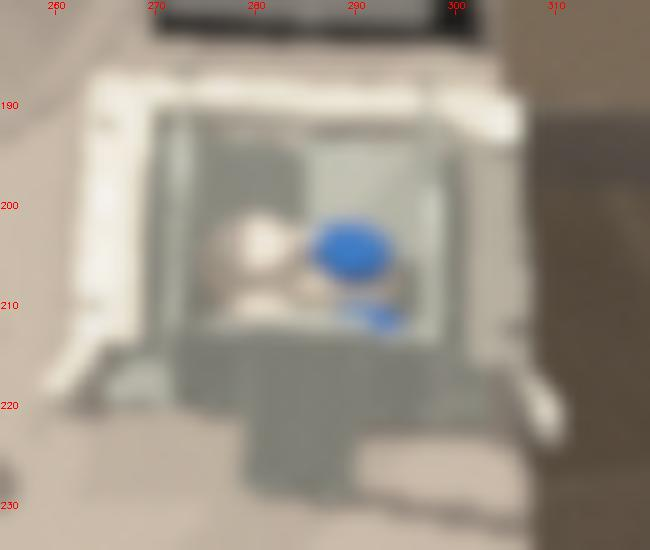

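Run:
```python
from h import *
crop("side","15",220,140,270,220,7,"d3")
for z in (.15,.17,.19,.2): print(z,proj("side",[[.6289,.336+.0425,z],[.6289,.336+.057,z]]).round(1).tolist(),proj("top",[[.6289,.336-.0425,z],[.6289,.336+.057,z]]).round(1).tolist())
```

```text
0.15 [[243.3, 217.9], [243.0, 221.2]] [[216.8, 163.8], [197.4, 155.2]]
0.17 [[243.4, 212.7], [243.0, 216.0]] [[216.5, 161.1], [196.9, 152.5]]
0.19 [[243.4, 207.5], [243.0, 210.7]] [[216.1, 158.4], [196.4, 149.7]]
0.2 [[243.4, 204.8], [243.0, 208.0]] [[216.0, 157.1], [196.2, 148.3]]
```

View pics/d3.png

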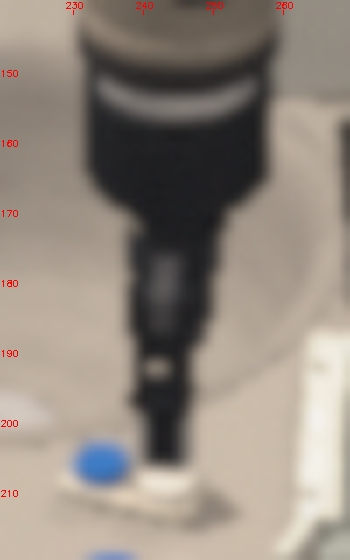

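Emit:
servo_tool([
  [[0, 0, 0, 0.03, 0, -0.8, -1], [0, 0, 0, 0, 0, -0.8, -1], [0, 0, 0, 0, 0, -0.8, -1], [0, 0, 0, 0, 0, -0.6, -1], [0, 0, 0, 0, 0, -0.3, -1], [0, 0, 0, 0, 0, 0, -1], [0, 0, 0, 0, 0, 0, -1]],
])

```text
clock: 24.6
ee_pos: [0.6317, 0.3358, -0.0033]
tool_rot: [0.029, 3.139, 0.002]
force: [-0.3, 0.6, 0.5]
grip_width: 0.0855
```

Run:
```python
from h import *
snap("16")
crop("side","16",190,170,300,270,6,"d1")
```

```text
(no output)
```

View pics/d1.png

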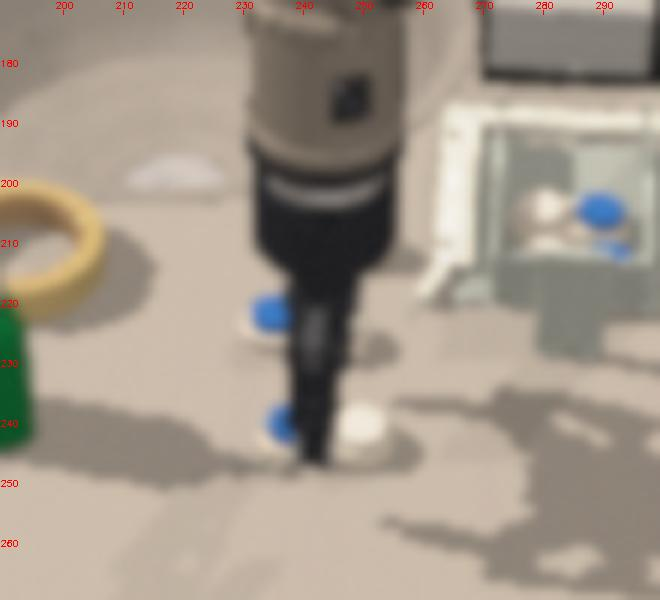

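Emit:
servo_tool([
  [[0, 0, 0, 0, 0, -0.12, -1], [0, 0, 0, 0, 0, -0.1, -1], [0, 0, 0, 0, 0, 0, -0.5], [0, 0, 0, 0, 0, 0, 0.2], [0, 0, 0, 0, 0, 0, 0.5], [0, 0, 0, 0, 0, 0, 0.5], [0, 0, 0, 0, 0, 0, 0.5]],
], newtons=40)

```text
clock: 25.58
ee_pos: [0.6314, 0.336, -0.0142]
tool_rot: [0.028, 3.14, 0.001]
force: [-1.3, -2.3, 8.7]
grip_width: 0.0279
```

Emit:
servo_tool([
  [[0, 0, 0, 0, 0, 0.02, 0], [0, 0, 0, 0, 0, 0, -0.4], [0, 0, 0, 0, 0, 0, -0.4], [0, 0, 0, 0, 0, -0.1, -0.4], [0, 0, 0, 0, 0, -0.07, -0.4], [0, 0, 0, 0, 0, 0, 0], [0, 0, 0, 0, 0, 0, 0.3], [0, 0, 0, 0, 0, 0, 0.5], [0, 0, 0, 0, 0, 0, 0.5]],
])

```text
clock: 26.7
ee_pos: [0.6306, 0.3353, -0.0236]
tool_rot: [0.028, 3.141, 0.0]
force: [0.4, 1.1, -0.1]
grip_width: 0.034
```

Emit:
servo_tool([
  [[0, 0, 0, 0, 0, 0.4, 0.6], [0, 0, 0, 0, 0, 0.8, 0.6], [0, 0, 0, 0, 0, 0.9, 0.6], [0, 0, 0, -0.45, -0.82, 0, 0.6], [0, 0, 0, -0.45, -0.82, 0, 0.6], [0, 0, 0, -0.45, -0.82, 0, 0.6], [0, 0, 0, -0.44, -0.82, 0, 0.6], [0, 0, 0, -0.44, -0.82, 0, 0.6], [0, 0, 0, -0.44, -0.82, 0, 0.6], [0, 0, 0, 0, 0, 0, 0.6], [0, 0, 0, 0, 0, -0.7, 0.6], [0, 0, 0, 0, 0, -0.5, 0.6], [0, 0, 0, 0, 0, 0, 0.6]],
])

```text
clock: 28.32
ee_pos: [0.4967, 0.0902, 0.021]
tool_rot: [-0.026, -3.14, -0.0]
force: [0.6, -0.5, -0.3]
grip_width: 0.034
```

Run:
```python
from h import *
snap("17")
crop("side","17",240,150,330,240,6,"d1")
```

```text
(no output)
```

View pics/d1.png

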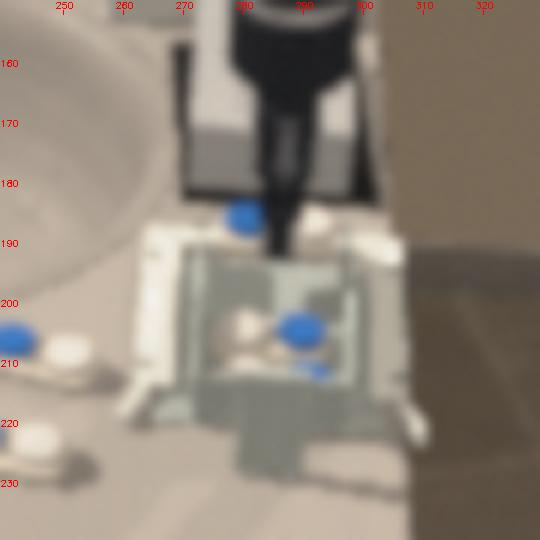

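Emit:
servo_tool([
  [[0, 0, 0, 0, 0, -0.3, 0.6], [0, 0, 0, 0, 0, -0.3, 0.6], [0, 0, 0, 0, 0, -0.1, 0.6], [0, 0, 0, 0, 0, 0, 0.6]],
])

```text
clock: 28.92
ee_pos: [0.4967, 0.0894, -0.0142]
tool_rot: [-0.028, -3.14, 0.0]
force: [-0.7, 0.6, -0.8]
grip_width: 0.0338
```

Emit:
servo_tool([
  [[0, 0, 0, 0, 0, -0.06, 0.6], [0, 0, 0, 0, 0, 0, 0.3], [0, 0, 0, 0, 0, 0, 0], [0, 0, 0, 0, 0, 0, -0.1], [0, 0, 0, 0, 0, 0, -0.1], [0, 0, 0, 0, 0, 0.3, -0.1], [0, 0, 0, 0, 0, 0.8, -0.1], [0, 0, 0, 0, 0, 0.9, -0.4]],
])

```text
clock: 29.92
ee_pos: [0.4966, 0.0894, 0.085]
tool_rot: [-0.027, -3.141, -0.0]
force: [1.2, -0.2, 0.4]
grip_width: 0.0596
```

Run:
```python
from h import *
snap("18")
crop("side","18",200,140,330,260,5,"d1")
im=load("side","18"); hsv=cv2.cvtColor(im,cv2.COLOR_RGB2HSV)
m=cv2.inRange(hsv,(100,120,80),(125,255,255)); k,l,s,c=cv2.connectedComponentsWithStats(m)
for i in range(1,k):
    if s[i,4]>8: print(s[i],c[i].round(2),plane("side",c[i],.018).round(4))
```

```text
[278 193   5   5  19] [280.11 195.  ] [0.5153 0.0893 0.018 ]
[287 203   6   5  22] [289.64 204.68] [0.481  0.1428 0.018 ]
[239 205   6   4  20] [241.5 206.5] [0.651  0.1663 0.018 ]
[233 220   6   5  25] [235.56 221.92] [0.6645 0.2495 0.018 ]
[ 89 247  12  10  92] [ 94.71 251.5 ] [1.0863 0.42   0.018 ]
[131 311   8   8  50] [134.56 314.26] [0.9001 0.6399 0.018 ]
```

View pics/d1.png

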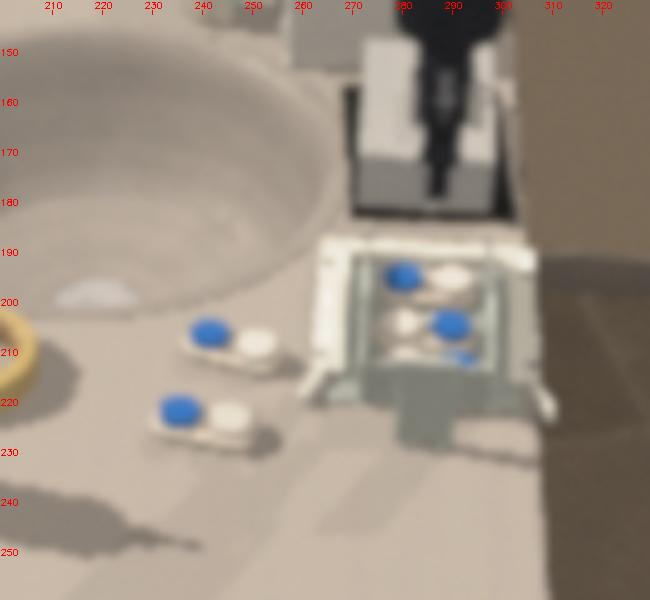

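Emit:
servo_tool([
  [[0, 0, -0.25, 0.76, 0.8, 0, -0.6], [0, 0, -0.25, 0.76, 0.8, 0, -0.6], [0, 0, -0.25, 0.76, 0.8, 0, -0.6], [0, 0, 0, 0.75, 0.81, 0, -0.6], [0, 0, 0, 0, 0, -0.2, -0.6], [0, 0, 0, 0, 0, -0.7, -0.6], [0, 0, 0, 0, 0, -0.7, -0.6], [0, 0, 0, 0, 0, -0.4, -0.6], [0, 0, 0, 0, 0, 0, -0.6]],
])

```text
clock: 31.15
ee_pos: [0.6474, 0.2487, -0.018]
tool_rot: [-0.205, -3.132, 0.003]
force: [-0.1, 0.3, -0.2]
grip_width: 0.0687
```

Run:
```python
from h import *
snap("19")
crop("side","19",200,150,310,250,6,"d1")
print(plane("side",(250.5,208),.018))
```

```text
[0.61880575 0.17212929 0.018     ]
```

View pics/d1.png

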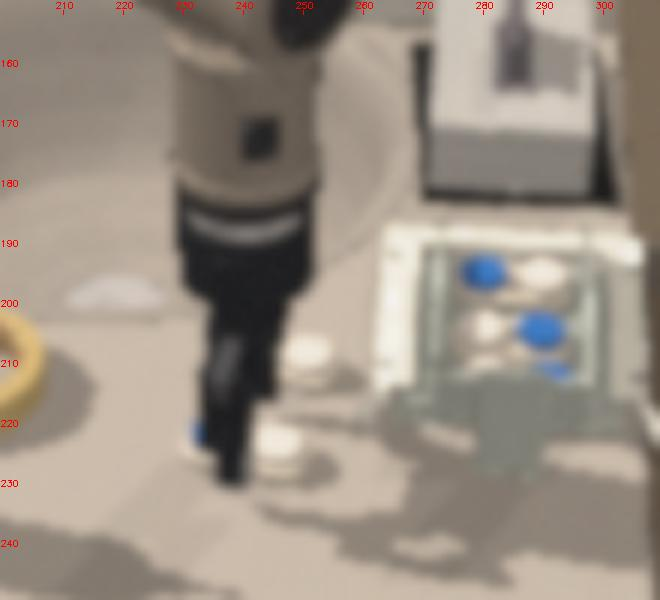

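Emit:
servo_tool([
  [[0, 0, 0, 0, 0.02, -0.1, -0.6], [0, 0, 0, 0, 0, 0, -0.2], [0, 0, 0, 0, 0, 0, 0.1], [0, 0, 0, 0, 0, 0, 0.4], [0, 0, 0, 0, 0, 0, 0.6], [0, 0, 0, 0, 0, 0, 0.6]],
])

```text
clock: 32.0
ee_pos: [0.6491, 0.2511, -0.0208]
tool_rot: [0.205, 3.134, 0.001]
force: [-1.6, -0.3, 4.8]
grip_width: 0.0339
```

Emit:
servo_tool([
  [[0, 0, 0, 0, 0, 0.4, 0.6], [0, 0, 0, 0, 0, 0.8, 0.6], [0, 0, 0, 0, 0, 0.9, 0.6], [0, 0, 0.25, -0.7, -0.39, 0, 0.6], [0, 0, 0.25, -0.8, -0.39, 0, 0.6], [0, 0, 0.25, -0.8, -0.4, 0, 0.6], [0, 0, 0, -0.72, -0.4, 0, 0.6], [0, 0, 0, 0, 0, 0, 0.6], [0, 0, 0, 0, 0, -0.7, 0.6], [0, 0, 0, 0, 0, -0.6, 0.6], [0, 0, 0, 0, 0, 0, 0.6]],
])

```text
clock: 33.38
ee_pos: [0.4971, 0.1718, 0.0174]
tool_rot: [-0.027, -3.139, 0.001]
force: [-1.1, 0.2, -0.1]
grip_width: 0.0335
```

Run:
```python
from h import *
snap("20")
crop("side","20",240,150,330,240,6,"d1")
```

View pics/d1.png

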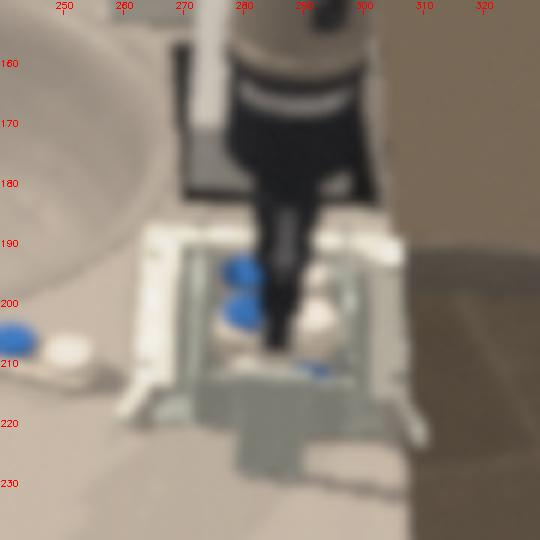

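Emit:
servo_tool([
  [[0, 0, 0, 0, 0, -0.15, 0.6], [0, 0, 0, 0, 0, -0.08, 0.6], [0, 0, 0, 0, 0, 0, 0.6]],
])

```text
clock: 33.85
ee_pos: [0.4976, 0.1717, 0.0069]
tool_rot: [-0.028, -3.141, 0.0]
force: [-0.1, 0.1, 0.3]
grip_width: 0.0336
```

Emit:
servo_tool([
  [[0, 0, 0, 0, 0, -0.06, 0.6], [0, 0, 0, 0, 0, 0, 0.3], [0, 0, 0, 0, 0, 0, 0.1], [0, 0, 0, 0, 0, 0, 0], [0, 0, 0, 0, 0, 0, 0], [0, 0, 0, 0, 0, 0.3, 0], [0, 0, 0, 0, 0, 0.8, 0], [0, 0, 0, 0, 0, 0.6, -0.4], [0, 0, 0, 0, 0, 0, -0.4]],
])

```text
clock: 34.98
ee_pos: [0.4994, 0.1728, 0.092]
tool_rot: [0.028, 3.136, 0.003]
force: [0.1, -0.3, 0.1]
grip_width: 0.0599
```

Run:
```python
from h import *
snap("21")
crop("side","21",200,140,330,260,5,"d1")
im=load("side","21"); hsv=cv2.cvtColor(im,cv2.COLOR_RGB2HSV)
m=cv2.inRange(hsv,(100,120,80),(125,255,255)); k,l,s,c=cv2.connectedComponentsWithStats(m)
for i in range(1,k):
    if s[i,4]>8: print(s[i],c[i].round(2),plane("side",c[i],.018).round(4))
crop("top","21",170,150,290,250,6,"d2")
```

```text
[278 193   5   5  19] [280.11 195.  ] [0.5153 0.0893 0.018 ]
[239 205   6   4  20] [241.5 206.5] [0.651  0.1663 0.018 ]
[278 204   6   4  21] [280.38 205.43] [0.5139 0.1496 0.018 ]
[ 89 247  12  10  92] [ 94.76 251.5 ] [1.0861 0.42   0.018 ]
[131 311   8   8  50] [134.56 314.26] [0.9001 0.6399 0.018 ]
```

View pics/d1.png

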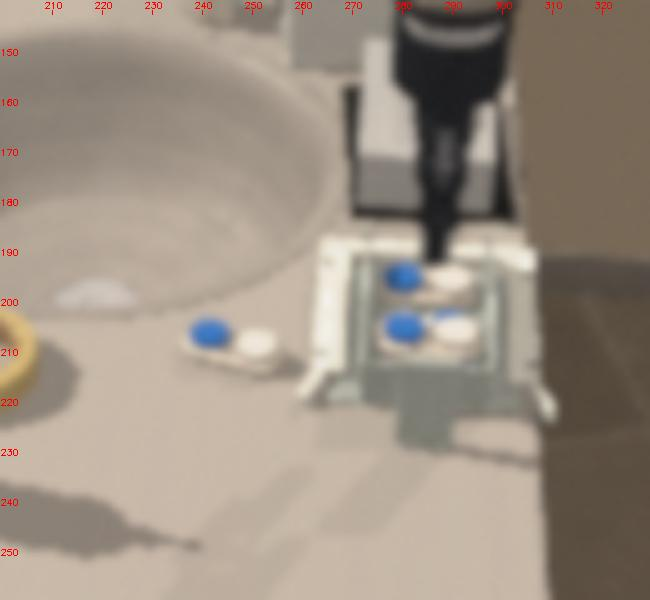

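View pics/d2.png

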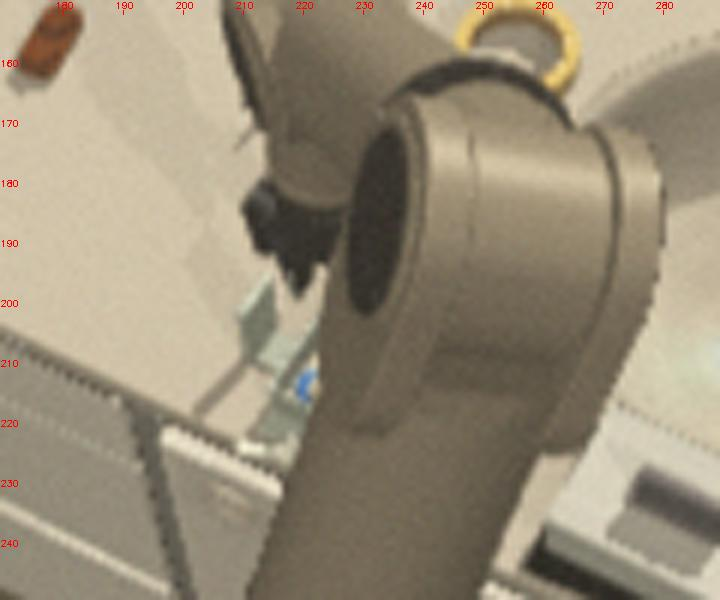

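Emit:
servo_tool([
  [[0, 0, -0.35, 0.68, -0.02, 0, -0.6], [0, 0, -0.35, 0.68, -0.02, 0, -0.6], [0, 0, -0.35, 0.68, -0.02, 0, -0.6], [0, 0, 0, 0.68, -0.02, 0, -0.6], [0, 0, 0, 0, 0, -0.3, -0.6], [0, 0, 0, 0, 0, -0.7, -0.6], [0, 0, 0, 0, 0, -0.7, -0.6], [0, 0, 0, 0, 0, -0.4, -0.6], [0, 0, 0, 0, 0, 0, -0.6]],
])

```text
clock: 36.2
ee_pos: [0.6316, 0.1675, -0.018]
tool_rot: [-0.274, -3.126, 0.002]
force: [-0.2, -0.2, 0.1]
grip_width: 0.068
```

Run:
```python
from h import *
snap("22")
crop("side","22",200,150,310,250,6,"d1")
```

```text
(no output)
```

View pics/d1.png

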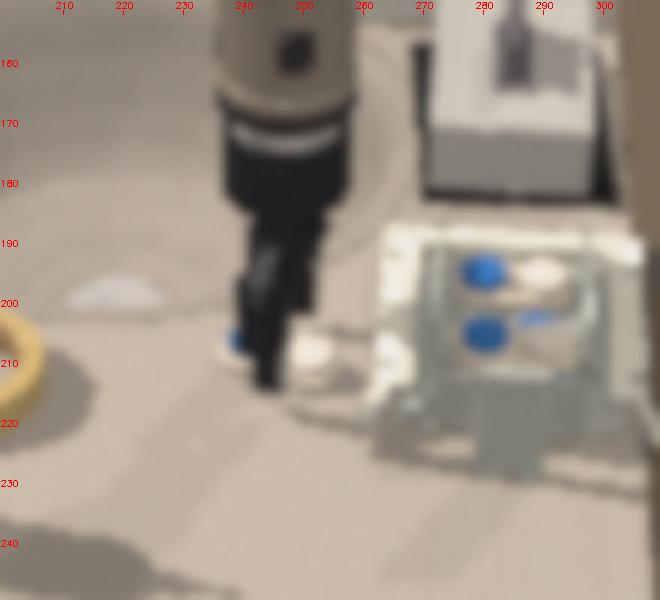

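Emit:
servo_tool([
  [[0, 0, 0, 0.03, 0, -0.08, -0.6], [0, 0, 0, 0, 0, 0, -0.2], [0, 0, 0, 0, 0, 0, 0.1], [0, 0, 0, 0, 0, 0, 0.4], [0, 0, 0, 0, 0, 0, 0.6], [0, 0, 0, 0, 0, 0, 0.6]],
])

```text
clock: 37.05
ee_pos: [0.6356, 0.1679, -0.0192]
tool_rot: [0.275, 3.129, 0.0]
force: [-1.3, -0.2, 6.6]
grip_width: 0.0343
```

Emit:
servo_tool([
  [[0, 0, 0, 0, 0, 0.4, 0.6], [0, 0, 0, 0, 0, 0.8, 0.6], [0, 0, 0, 0, 0, 0.9, 0.6], [0, 0, 0.35, -0.65, -0.35, 0, 0.6], [0, 0, 0.35, -0.75, -0.35, 0, 0.6], [0, 0, 0.35, -0.75, -0.35, 0, 0.6], [0, 0, 0, -0.62, -0.36, 0, 0.6], [0, 0, 0, 0, 0, 0, 0.6], [0, 0, 0, 0, 0, -0.7, 0.6], [0, 0, 0, 0, 0, -0.6, 0.6], [0, 0, 0, 0, 0, -0.1, 0.6], [0, 0, 0, 0, 0, 0, 0.6]],
])

```text
clock: 38.55
ee_pos: [0.4975, 0.0981, 0.0157]
tool_rot: [0.027, 3.141, 0.001]
force: [0.3, -0.2, -0.3]
grip_width: 0.0341
```

Run:
```python
from h import *
snap("23")
crop("side","23",240,150,330,240,6,"d1")
```

```text
(no output)
```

View pics/d1.png

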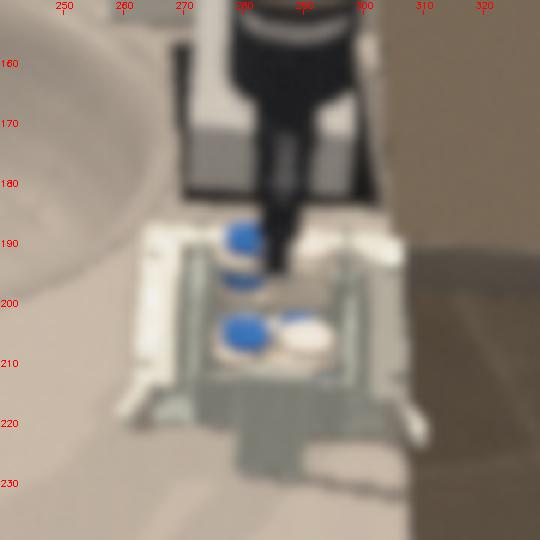

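Emit:
servo_tool([
  [[0, 0, 0, 0, 0, -0.14, 0.6], [0, 0, 0, 0, 0, -0.08, 0.6], [0, 0, 0, 0, 0, 0, 0.6], [0, 0, 0, 0, 0, -0.02, 0.6], [0, 0, 0, 0, 0, 0, 0.3], [0, 0, 0, 0, 0, 0, 0.1], [0, 0, 0, 0, 0, 0, 0], [0, 0, 0, 0, 0, 0, 0], [0, 0, 0, 0, 0, 0.3, 0], [0, 0, 0, 0, 0, 0.8, 0], [0, 0, 0, 0, 0, 0.6, 0], [0, 0, 0, 0, 0, 0, 0]],
])

```text
clock: 40.15
ee_pos: [0.4985, 0.098, 0.0909]
tool_rot: [0.028, 3.136, 0.001]
force: [0.1, 0.8, -0.6]
grip_width: 0.0426
```

Run:
```python
from h import *
snap("24")
crop("side","24",200,140,330,260,5,"d1")
```

```text
(no output)
```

View pics/d1.png

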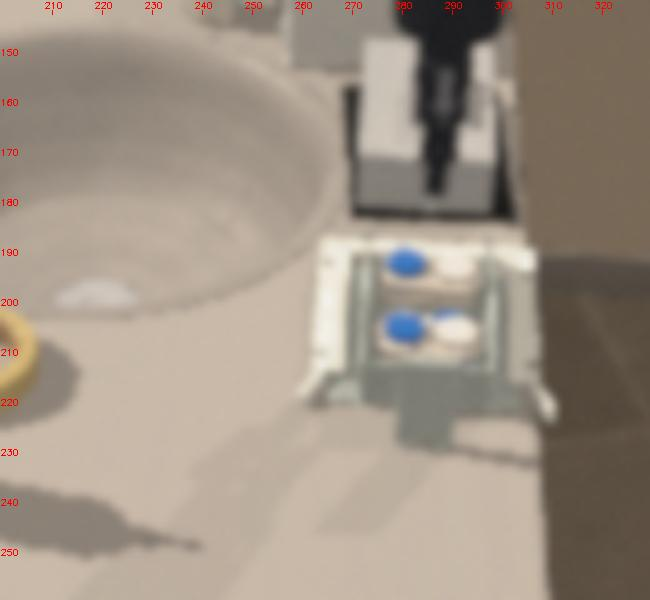

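Emit:
servo_tool([
  [[0, 0, 0, 0, 0.6, 0, 0.4], [0, 0, 0, 0, 0.8, 0, 0.4], [0, 0, 0, 0, 0.8, 0, 0.4], [0, 0, 0, 0.02, 0.8, 0, 0.4], [0, 0, 0, 0, 0.02, 0, 0.4], [0, 0, 0, 0, 0, -0.4, 0.4], [0, 0, 0, 0, 0, -0.4, 0.4], [0, 0, 0, 0, 0, -0.4, 0.4], [0, 0, 0, 0, 0, -0.2, 0.4], [0, 0, 0, 0, 0, 0, 0.4]],
])

```text
clock: 41.5
ee_pos: [0.4971, 0.2479, 0.0169]
tool_rot: [-0.028, -3.14, 0.001]
force: [-0.2, 0.3, 0.9]
grip_width: 0.0255
```

Run:
```python
from h import *
snap("25")
crop("side","25",240,150,330,240,6,"d1")
```

```text
(no output)
```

View pics/d1.png

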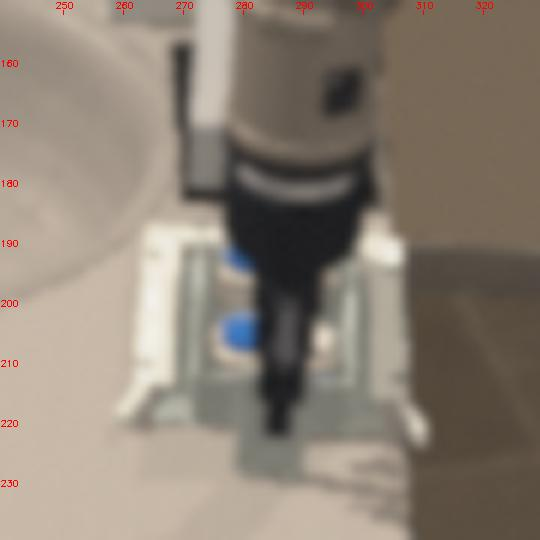

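Emit:
servo_tool([
  [[0, 0, 0, 0, 0, 0, 0.8], [0, 0, 0, 0, 0, 0, 1], [0, 0, 0, 0, 0, 0, 1], [0, 0, 0, 0, 0, 0, 1], [0, 0, 0, 0, 0.05, 0, 1], [0, 0, 0, 0, 0.1, 0, 1], [0, 0, 0, 0, 0.1, 0, 1], [0, 0, 0, 0, 0, 0, 1]],
], newtons=110)

```text
clock: 42.6
ee_pos: [0.4991, 0.257, 0.0188]
tool_rot: [0.032, 3.14, -0.01]
force: [0.5, -9.0, 14.3]
grip_width: 0.0064
```

Emit:
servo_tool([
  [[0, 0, 0, 0, 0.1, 0.02, 1], [0, 0, 0, 0, 0.2, 0, 1], [0, 0, 0, 0, 0.3, 0, 1], [0, 0, 0, 0, 0.3, 0, 1], [0, 0, 0, 0, 0.3, 0, 1], [0, 0, 0, 0, 0.3, 0, 1], [0, 0, 0, 0, 0.3, 0, 1], [0, 0, 0, 0, 0.3, 0, 1], [0, 0, 0, 0, 0.3, 0, 1], [0, 0, 0, 0, 0.3, 0, 1], [0, 0, 0, 0, 0.3, 0, 1], [0, 0, 0, 0, 0.3, 0, 1], [0, 0, 0, 0, 0.3, 0, 1], [0, 0, 0, 0, 0.3, 0, 1], [0, 0, 0, 0, 0.3, 0, 1], [0, 0, 0, 0, 0.2, 0, 1], [0, 0, 0, 0, 0.1, 0, 1], [0, 0, 0, 0, 0, 0, 1]],
])

```text
clock: 44.85
ee_pos: [0.4973, 0.4871, 0.0189]
tool_rot: [-0.027, -3.141, -0.003]
force: [-1.0, 1.2, 0.5]
grip_width: 0.0065
```

Run:
```python
from h import *
snap("26")
crop("side","26",230,170,340,290,5,"d1");crop("top","26",130,130,270,250,5,"d2")
```

```text
(no output)
```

View pics/d1.png

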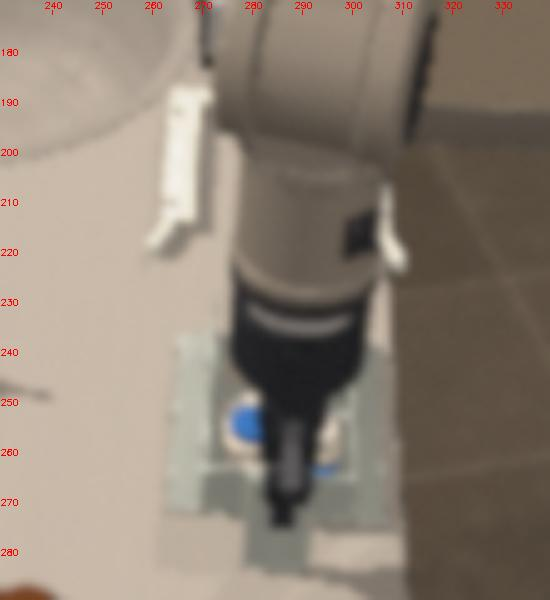

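View pics/d2.png

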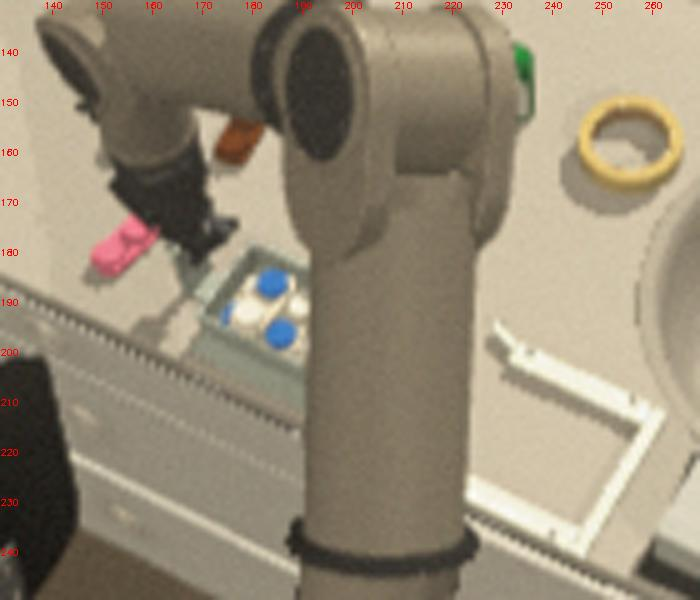

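Emit:
servo_tool([
  [[0, 0, 0, 0, 0, 0.1, 1], [0, 0, 0, 0, 0, 0.2, 1], [0, 0, 0, 0, 0, 0.3, 1], [-0.3, 0, 0, 0, 0, 0.4, 1], [-0.5, 0, 0, 0, 0, 0.4, 1], [-0.3, 0, 0, 0, 0, 0.4, 1], [0, 0, 0, 0, 0, 0, 1], [0, 0, 0, 0, 0, 0, 1]],
], newtons=120)

```text
clock: 45.95
ee_pos: [0.4977, 0.4852, 0.1085]
tool_rot: [0.028, 3.129, -0.259]
force: [-0.4, 0.4, -3.8]
grip_width: 0.0065
```

Run:
```python
from h import *
snap("27")
crop("side","27",230,150,340,290,5,"d1");crop("top","27",130,110,270,250,5,"d2")
```

```text
(no output)
```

View pics/d1.png

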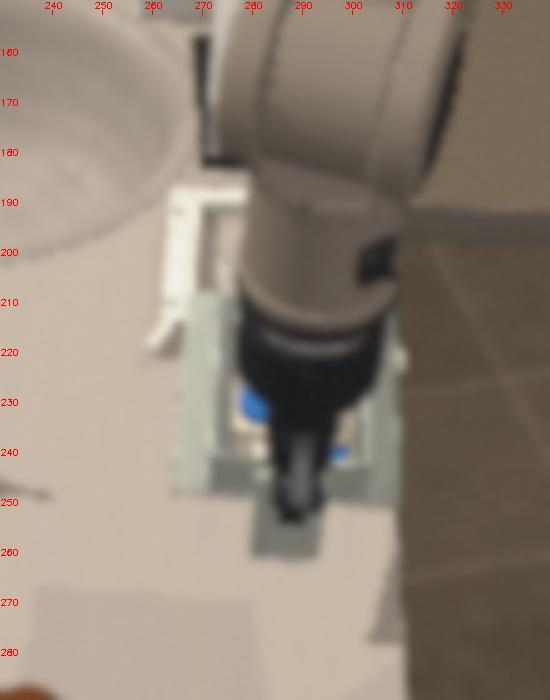

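View pics/d2.png

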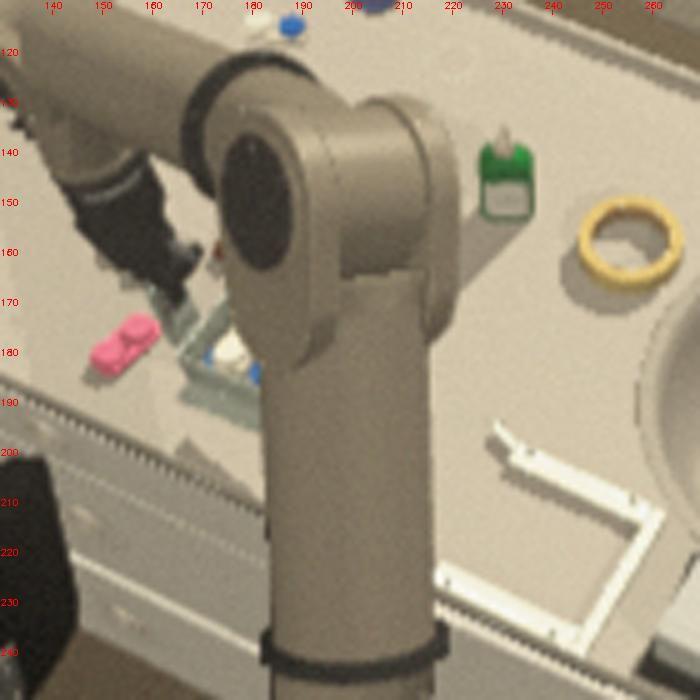

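Emit:
servo_tool([
  [[0, 0, 0, 0, -0.1, 0.5, 1], [0, 0, 0, 0, -0.2, 0.8, 1], [0, 0, 0, 0, -0.4, 0.8, 1], [0, 0, 0, 0, -0.6, 0.5, 1], [0, 0, 0, 0, -0.7, 0.2, 1], [0, 0, 0, 0.02, -0.8, 0, 1], [0, 0, 0, 0.02, -0.8, 0, 1], [0, 0, 0, 0.02, -0.8, 0, 1], [0, 0, 0, 0.02, -0.8, 0, 1], [0, 0, 0.2, 0.02, -0.8, 0, 1], [0, 0, 0.2, 0.02, -0.8, 0, 1], [0, 0, 0.2, 0.02, -0.8, 0, 1], [0, 0, 0.2, 0.02, -0.8, 0, 1], [0, 0, 0.2, 0.02, -0.8, 0, 1], [0, 0, 0, 0.02, -0.7, 0, 1], [0, 0, 0, 0.02, -0.5, 0, 1], [0, 0, 0, 0, -0.3, 0, 1], [0, 0, 0, 0, -0.1, 0, 1], [0, 0, 0, 0, 0, 0, 1]],
])

```text
clock: 48.42
ee_pos: [0.5086, -0.0535, 0.2492]
tool_rot: [-0.207, 3.11, -0.256]
force: [-0.6, -0.6, -2.7]
grip_width: 0.0066
```

Run:
```python
from h import *
o=monitor.get_obs();print(R.from_rotvec(o["tool_rot"]).as_matrix().round(3),o["joint_pos"].round(2))
snap("28")
crop("side","28",220,60,330,200,5,"d1");crop("top","28",250,150,400,290,5,"d2")
```

```text
[[-0.991 -0.13   0.025]
 [-0.133  0.978 -0.162]
 [-0.003 -0.164 -0.986]] [ 0.46  0.21 -0.67  1.89  0.33  1.12  1.35]
```

View pics/d1.png

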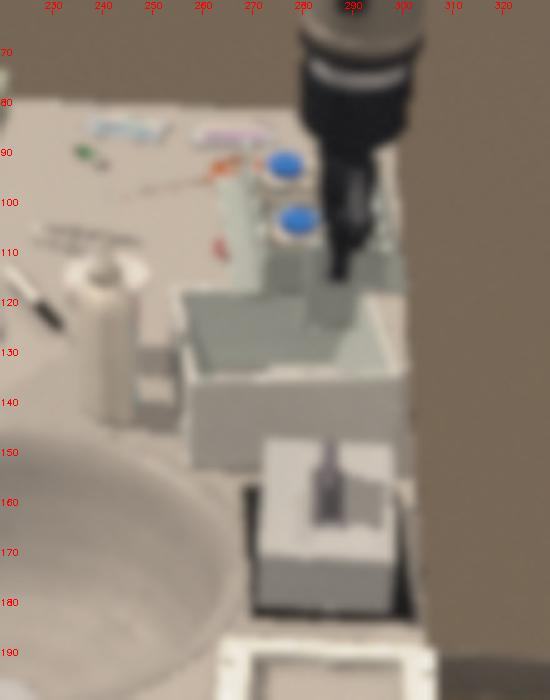

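View pics/d2.png

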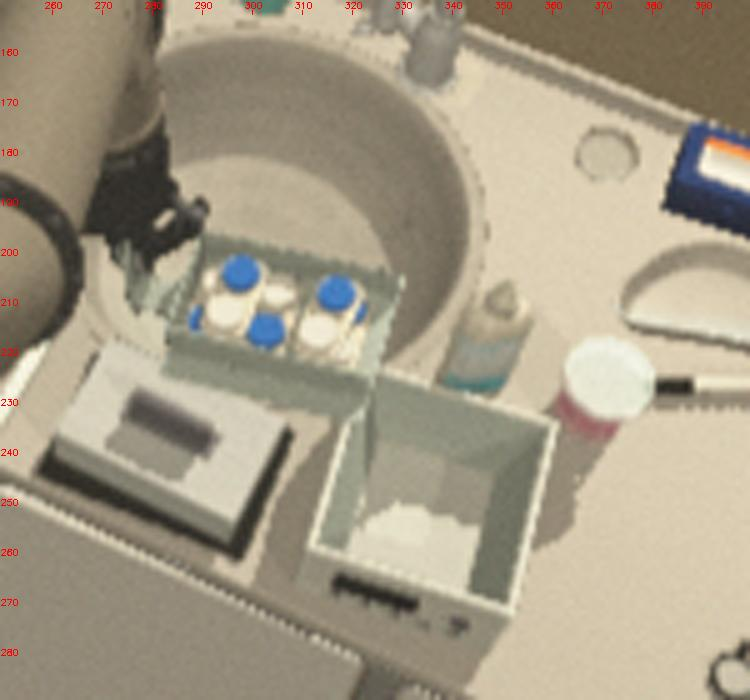

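Run:
```python
from h import *
o=monitor.get_obs();M=R.from_rotvec(o["tool_rot"]).as_matrix();P=o["ee_pos"]
h=-M[:,1];z=-M[:,2];l=np.cross(z,h)
for b in(0,.03):
  for y in(.046,-.046): 
    F=P+.191*h+(-.019+.04)*z+y*l+[0,0,b]; print(b,y,F.round(3),proj("top",F).round(1))
```

```text
0 0.046 [ 0.579 -0.23   0.301] [[329.4 204.5]]
0 -0.046 [ 0.488 -0.242  0.301] [[322.9 225.5]]
0.03 0.046 [ 0.579 -0.23   0.331] [[330.8 200.5]]
0.03 -0.046 [ 0.488 -0.242  0.331] [[324.3 221.7]]
```

Emit:
servo_tool([
  [[0.4, 0.05, 0, 0.01, -0.1, 0, 1], [0.5, 0.066, 0, 0.01, -0.1, 0, 1], [0.5, 0.066, 0, 0.01, -0.1, 0, 1], [0.5, 0.066, 0, 0.01, -0.1, 0, 1], [0.5, 0.066, 0, 0.01, -0.1, 0, 1], [0.5, 0.066, 0, 0.01, -0.1, 0, 1], [0.5, 0.066, 0, 0.01, -0.1, 0, 1], [0.5, 0.066, 0, 0.01, -0.1, 0, 1], [0, 0, 0, 0, 0, 0, 1]],
])

```text
clock: 49.65
ee_pos: [0.5125, -0.0957, 0.2478]
tool_rot: [0.196, -3.04, -0.656]
force: [0.3, -0.5, -2.7]
grip_width: 0.006
```

Run:
```python
from h import *
o=monitor.get_obs();M=R.from_rotvec(o["tool_rot"]).as_matrix();P=o["ee_pos"]
print(M.round(3),o["joint_pos"].round(2))
h=-M[:,1];z=-M[:,2];l=np.cross(z,h)
for b in(0,.03):
  for y,zz in((.066,0),(.046,.04),(-.046,.04),(-.066,0)): 
    F=P+.191*h+(-.019+zz)*z+y*l+[0,0,b]; print(b,y,F.round(3),proj("top",F).round(1),proj("side",F).round(1))
snap("29")
crop("side","29",220,80,330,200,5,"d1");crop("top","29",260,170,380,290,6,"d2")
```

```text
[[-0.992 -0.117 -0.051]
 [-0.128  0.903  0.409]
 [-0.002  0.412 -0.911]] [ 0.84  0.39 -0.67  1.74 -0.17  1.23  1.96]
0 0.066 [ 0.599 -0.252  0.152] [[330.1 220.9]] [[262.1 117.5]]
0 0.046 [ 0.582 -0.271  0.188] [[334.5 222.3]] [[266.9 107.5]]
0 -0.046 [ 0.49  -0.283  0.188] [[328.4 242.6]] [[289.1 107.2]]
0 -0.066 [ 0.468 -0.269  0.152] [[321.4 249.5]] [[293.9 117. ]]
0.03 0.066 [ 0.599 -0.252  0.182] [[331.4 217.5]] [[262.3 110.8]]
0.03 0.046 [ 0.582 -0.271  0.218] [[335.9 218.8]] [[267.1 100.8]]
0.03 -0.046 [ 0.49  -0.283  0.218] [[329.8 239.3]] [[289.6 100.5]]
0.03 -0.066 [ 0.468 -0.269  0.182] [[322.6 246.4]] [[294.4 110.4]]
```

View pics/d1.png

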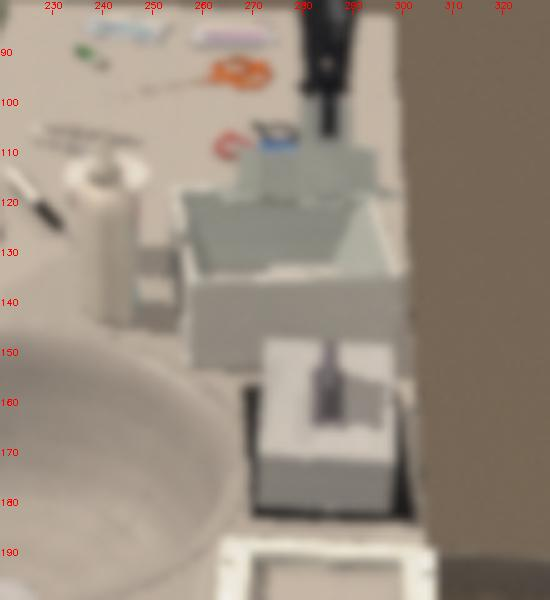

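View pics/d2.png

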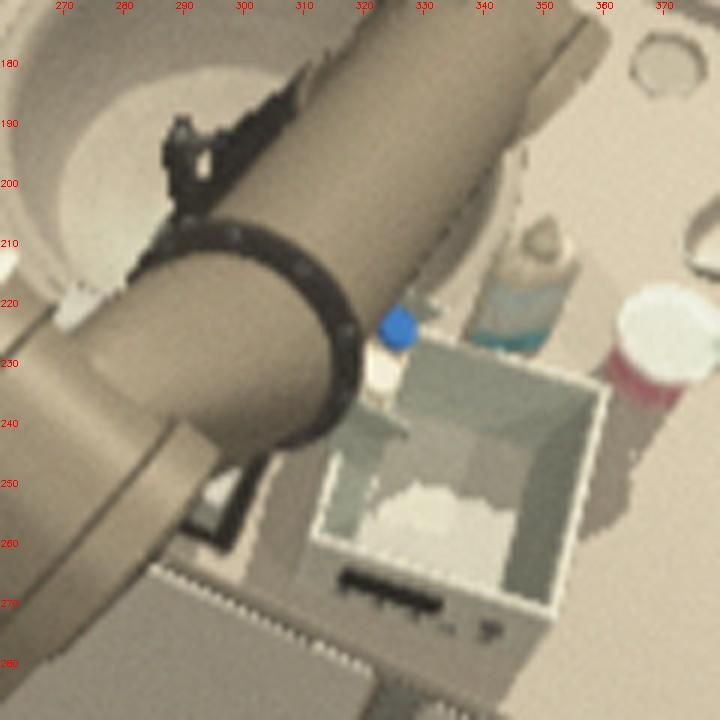

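Emit:
servo_tool([
  [[0, 0, 0, 0.05, -0.16, 0, 1], [0.26, 0.035, 0, 0.01, -0.08, 0, 1], [0.26, 0.035, 0, 0.01, -0.1, 0, 1], [0.26, 0.035, 0, 0.01, -0.1, 0, 1], [0.26, 0.035, 0, 0.01, -0.1, 0.02, 1], [0.26, 0.035, 0, 0.02, -0.1, 0.02, 1], [0.26, 0.035, 0, 0.02, -0.1, 0.02, 1], [0.26, 0.035, 0, 0.02, -0.1, 0, 1], [0.26, 0.035, 0, 0.02, -0.12, 0, 1], [0.26, 0.035, 0, 0.02, -0.12, 0, 1], [0.26, 0.035, 0, 0.02, -0.12, 0, 1], [0, 0, 0, 0, 0, 0, 1], [0, 0, 0, 0, 0, 0, 1], [0, 0, 0, 0, 0, 0, 1]],
])

```text
clock: 51.5
ee_pos: [0.5232, -0.1535, 0.2524]
tool_rot: [0.187, -2.832, -1.228]
force: [-0.5, 1.3, -1.4]
grip_width: 0.0064
```

Run:
```python
from h import *
o=monitor.get_obs();M=R.from_rotvec(o["tool_rot"]).as_matrix();P=o["ee_pos"]
h=-M[:,1];z=-M[:,2];l=np.cross(z,h)
print(M.round(3),o["joint_pos"].round(2),(P+.191*h-.019*z).round(3))
snap("30")
crop("side","30",220,80,330,200,5,"d1");crop("top","30",260,170,380,290,6,"d2")
```

```text
[[-0.991 -0.091 -0.093]
 [-0.13   0.678  0.724]
 [-0.002  0.73  -0.684]] [ 0.98  0.65 -0.67  1.54 -0.33  1.48  2.14] [ 0.539 -0.269  0.1  ]
```

View pics/d1.png

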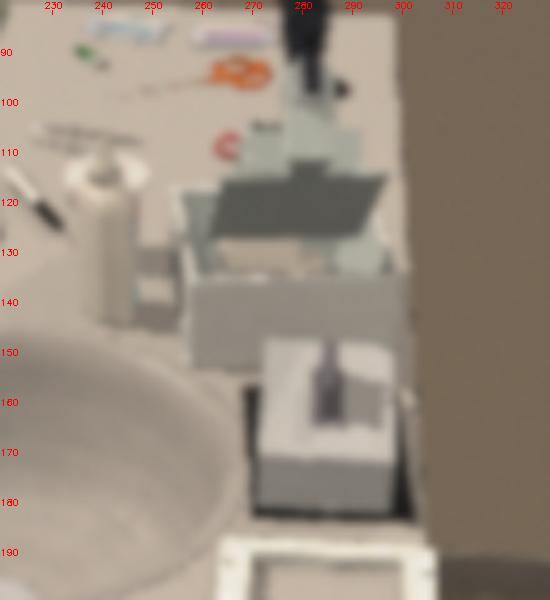

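View pics/d2.png

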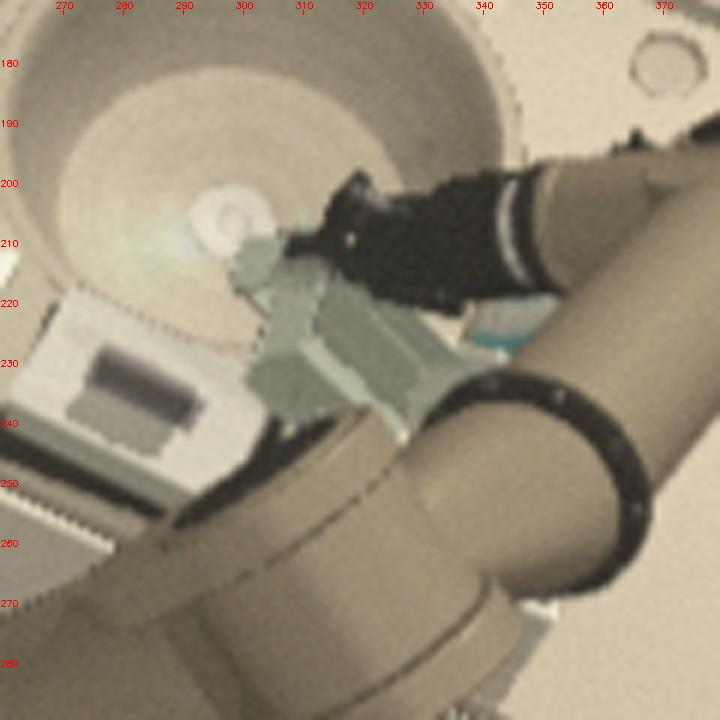

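Emit:
servo_tool([
  [[0, 0, 0, 0, 0, 0.1, 1], [0, 0, 0, 0, 0, 0.3, 1], [0, 0, 0, 0, 0, 0.4, 1], [0, 0, 0, 0, 0, 0.3, 1], [0, 0, 0, 0, 0, 0, 1]],
])

```text
clock: 52.22
ee_pos: [0.5239, -0.1542, 0.3087]
tool_rot: [0.186, -2.835, -1.227]
force: [-0.6, 0.7, -1.4]
grip_width: 0.0063
```

Run:
```python
from h import *
snap("31")
crop("side","31",220,60,330,180,5,"d1");crop("top","31",260,170,380,290,6,"d2")
```

```text
(no output)
```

View pics/d1.png

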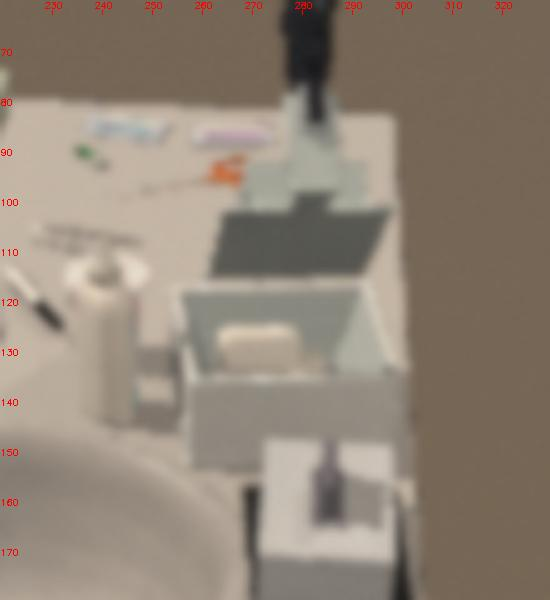

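View pics/d2.png

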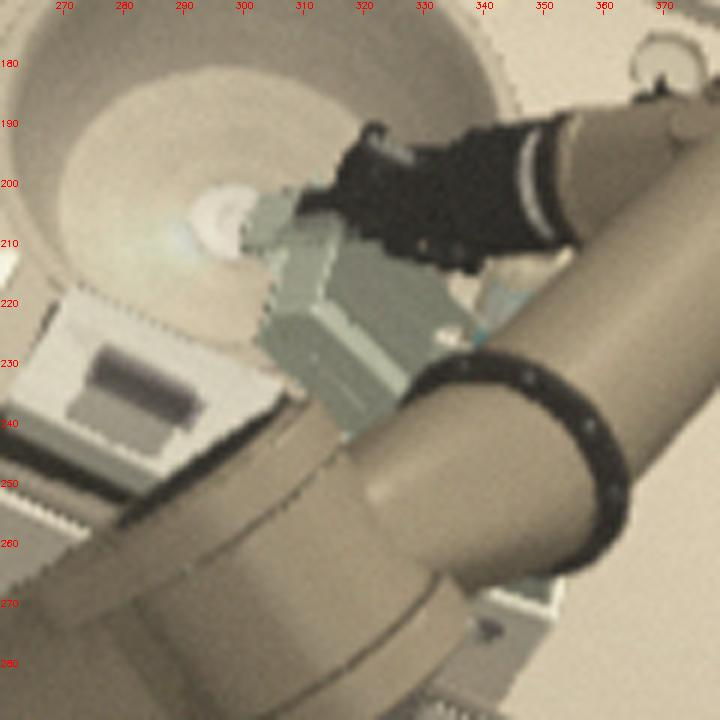

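Emit:
servo_tool([
  [[0, 0, 0, 0, 0.2, 0, 1], [-0.68, -0.09, 0, -0.04, 0.4, 0, 1], [-0.68, -0.09, 0, -0.04, 0.4, 0, 1], [-0.68, -0.09, 0, -0.04, 0.4, 0, 1], [-0.68, -0.09, 0, -0.04, 0.4, 0, 1], [-0.68, -0.09, 0, -0.04, 0.4, 0, 1], [-0.68, -0.09, 0, 0, 0.4, 0, 1], [-0.68, -0.09, 0, 0, 0.4, 0, 1], [-0.68, -0.09, 0, 0, 0.4, 0, 1], [0, 0, 0, 0, 0, 0, 1]],
])

```text
clock: 53.58
ee_pos: [0.5117, 0.0218, 0.307]
tool_rot: [-0.221, 3.131, -0.005]
force: [0.6, -0.1, -1.3]
grip_width: 0.0063
```

Run:
```python
from h import *
o=monitor.get_obs();M=R.from_rotvec(o["tool_rot"]).as_matrix();print(M.round(3))
snap("32")
crop("side","32",220,60,330,180,5,"d1");crop("top","32",240,150,380,290,5,"d2")
```

```text
[[-0.99  -0.14   0.003]
 [-0.141  0.99  -0.003]
 [-0.003 -0.003 -1.   ]]
```

View pics/d1.png

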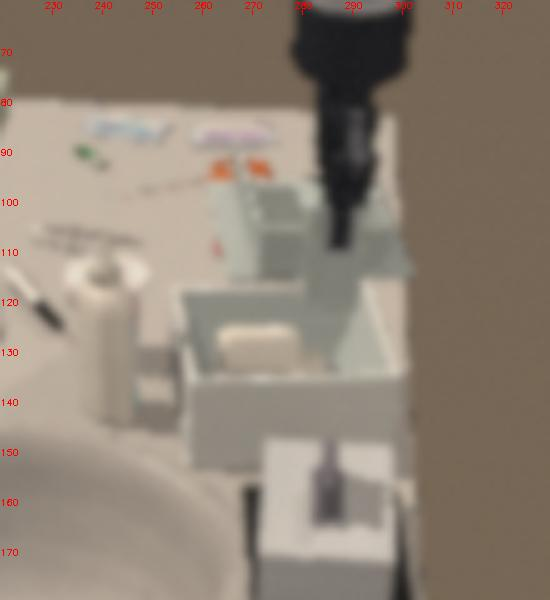

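View pics/d2.png

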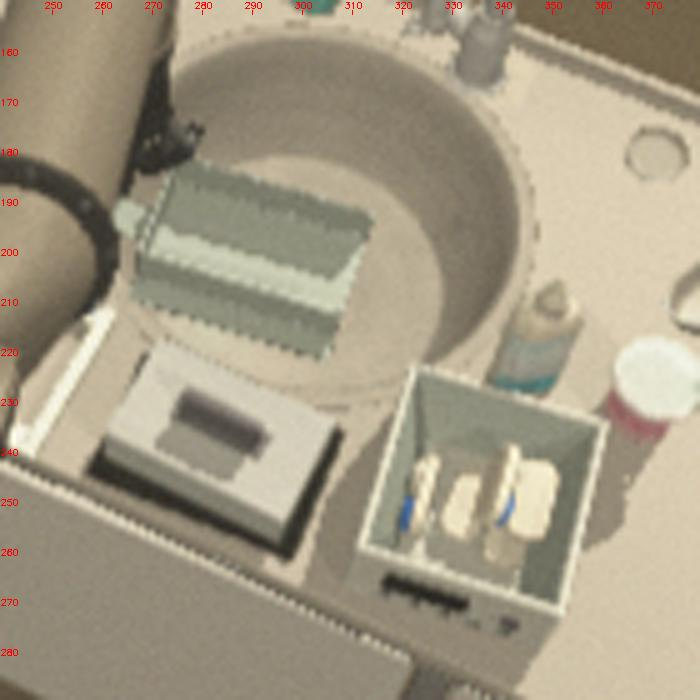

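Emit:
servo_tool([
  [[0, 0, -0.2, -0.03, 0.3, -0.1, 1], [0, 0, -0.2, -0.03, 0.6, -0.3, 1], [0, 0, -0.2, -0.03, 0.9, -0.3, 1], [0, 0, -0.2, -0.03, 0.9, -0.3, 1], [0, 0, -0.2, -0.03, 0.9, -0.3, 1], [0, 0, 0, -0.03, 0.9, -0.3, 1], [0, 0, 0, -0.03, 0.9, -0.3, 1], [0, 0, 0, -0.03, 0.9, -0.3, 1], [0, 0, 0, -0.03, 0.9, -0.3, 1], [0, 0, 0, -0.03, 0.9, -0.3, 1], [0, 0, 0, 0, 0.7, -0.4, 1], [0, 0, 0, 0, 0.3, -0.4, 1], [0, 0, 0, 0, 0.06, -0.4, 1], [0, 0, 0, 0, 0, -0.4, 1], [0, 0, 0, 0, 0, -0.3, 1], [0, 0, 0, 0, 0, -0.2, 1], [0, 0, 0, 0, 0, 0, 1]],
])

```text
clock: 55.8
ee_pos: [0.4981, 0.4731, 0.0613]
tool_rot: [0.03, 3.139, -0.009]
force: [0.1, -0.4, -1.4]
grip_width: 0.0059
```

Run:
```python
from h import *
o=monitor.get_obs();M=R.from_rotvec(o["tool_rot"]).as_matrix();print(M.round(3))
snap("33")
crop("side","33",220,180,330,300,5,"d1")
```

```text
[[-1.     0.019  0.002]
 [ 0.019  1.    -0.005]
 [-0.002 -0.005 -1.   ]]
```

View pics/d1.png

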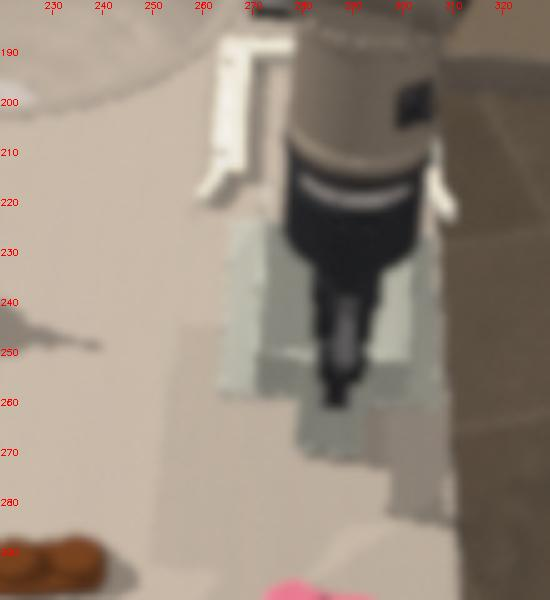

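Emit:
servo_tool([
  [[0, 0, 0, 0, 0.1, -0.3, 1], [0, 0, 0, 0, 0, -0.3, 1], [0, 0, 0, 0, 0, -0.12, 1], [0, 0, 0, 0, 0, -0.06, 1], [0, 0, 0, 0, 0, -0.04, 1], [0, 0, 0, 0, 0, 0, 1]],
])

```text
clock: 56.65
ee_pos: [0.4982, 0.4789, 0.0211]
tool_rot: [0.029, 3.138, -0.007]
force: [0.3, 0.8, -2.2]
grip_width: 0.0063
```

Emit:
servo_tool([
  [[0, 0, 0, 0, 0, -0.03, 1], [0, 0, 0, 0, 0, -0.02, 1], [0, 0, 0, 0, 0, 0, 1]],
])

```text
clock: 57.02
ee_pos: [0.4983, 0.479, 0.0189]
tool_rot: [0.029, 3.138, -0.007]
force: [-0.6, -1.3, 2.3]
grip_width: 0.0067
```

Down on the table. Next I release, rise clear and look.

Emit:
servo_tool([
  [[0, 0, 0, 0, 0, -0.01, 1], [0, 0, 0, 0, 0, 0, 0.8], [0, 0, 0, 0, 0, 0, 0.5], [0, 0, 0, 0, 0, 0, 0.3], [0, 0, 0, 0, 0, 0, 0.3], [0, 0, 0, 0, 0, 0.2, 0.3], [0, 0, 0, 0, 0, 0.5, 0.3], [0, 0, 0, 0, 0, 0.8, 0.3], [0, 0, 0, 0.2, 0, 0.8, 0.3], [0, 0, 0, 0.6, 0, 0.5, 0.3], [0, 0, 0, 0.8, 0.3, 0, 0.3], [0, 0, 0, 0.8, 0.3, 0, 0.3], [0, 0, 0, 0, 0, 0, 0.3], [0, 0, 0, 0, 0, 0, 0.3]],
])

```text
clock: 58.78
ee_pos: [0.6173, 0.5094, 0.1592]
tool_rot: [0.028, 3.139, -0.005]
force: [-0.5, 1.1, -0.2]
grip_width: 0.0297
```

Run:
```python
from h import *
snap("34")
crop("side","34",150,90,330,300,3.5,"d1");crop("top","34",130,110,400,290,2.9,"d2")
```

```text
(no output)
```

View pics/d1.png

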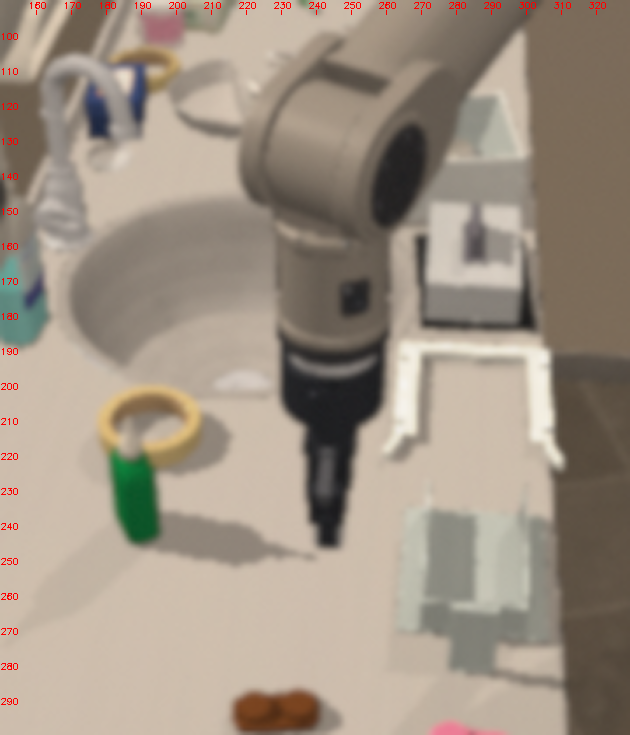

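View pics/d2.png

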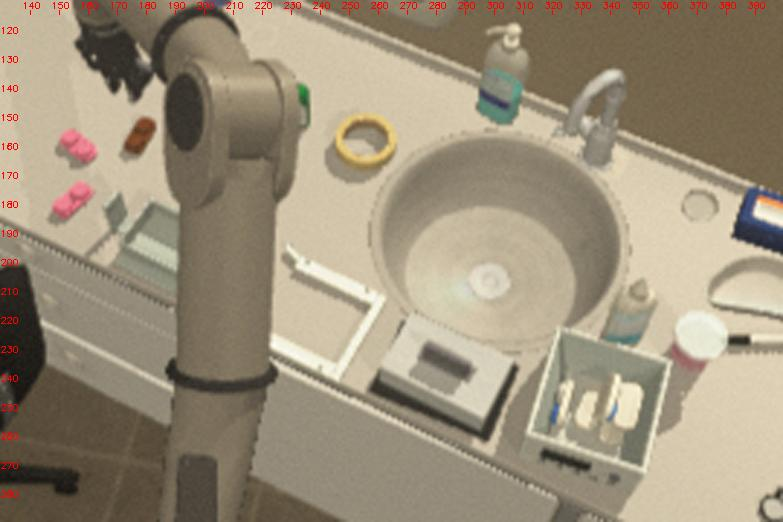

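Run:
```python
from h import *
crop("top","34",305,215,365,275,10,"d2")
```

```text
(no output)
```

View pics/d2.png

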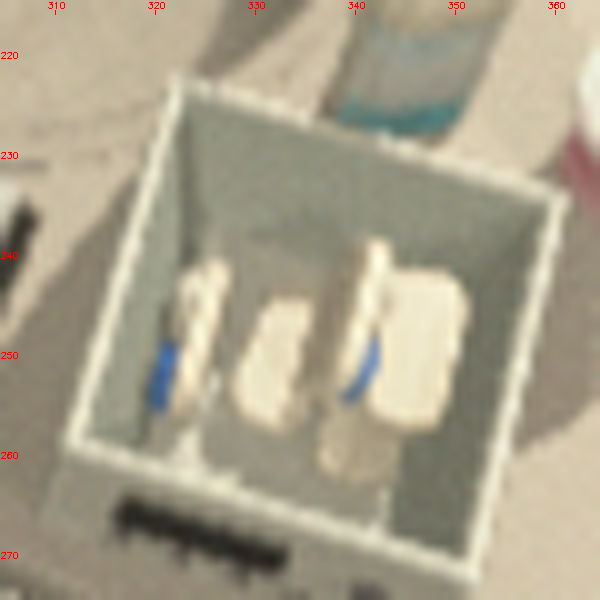

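```bash
python3 -c "
from h import *
print(bot.close_job(), monitor.get_obs()['clock'])"
```

```text
the job is handed in; nothing more can be done
the job is handed in; nothing more can be done
```

The steriliser is loaded: all five lens cases are in the hopper and the job is handed in. It took about 59 s of the 210 s allowed.

**What I did:**
1. I slid the covered tray home in the keeper, stopping when it pressed against the stop at about 12 N.
2. I lifted the cover straight off while the keeper held the tray down, and stood it on the mat.
3. I put the three loose cases in the tray. One of them had been knocked aside during the run, so I measured it again before picking it up.
4. I drew the tray out, carried it over and tipped it about 47° into the hopper.
5. I set the empty tray down flat where it had started.

**Last checks:** The final pictures show five case bodies inside the hopper and the tray empty and flat. The cover is upright on the mat, the keeper is empty, and the squeeze bottle and cotton buds look unmoved. The gripper was clear of everything when I handed in.

**What disagreed:**
- **Fingertip height:** The fingertips were about 30 mm higher than the given tool frame implies. My first close on the tray's grip plate missed because of this, so I set heights from contact and the pictures instead.
- **Contact while lowering:** While I lowered the open fingers beside the cover's fin, they pressed on the cover's top with about 29 N. I backed off at once.
- **First case:** My first grip on it caught only the caps. I gripped it again lower, on the body.

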